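# Charge a mill jar with grinding balls from a lipped scoop

## Task

Charge the mill jar: pick up the scoop of porcelain grinding balls, carry it level to the open jar and rest the turned-down lip of its spout just inside the jar's mouth. Only then tip the scoop, keeping the lip in the mouth until all five balls have rolled in, and finally set the empty scoop down flat on the bench. Do not spill a ball on the bench, shove the jar about or disturb its lid and the clay pots.

Things in the scene. Friction and masses are not known exactly. Their poses are not given: they have to be found in the camera images.
- scoop: Aluminium scoop, 191 mm long, 70 mm wide, 0.22 kg empty, wooden handle above its pan. Origin: underside of the flat pan, on the centre line; x points to the spout (nose), y left, z up. Pan x = -80 to 20 mm, walls 2 mm thick, 38 to 42 mm high. Balls stay in within 15 degrees of level, hardly roll before 25 degrees nose down, and all roll out within about 2 s at 45 degrees.
- scoop_grip (a point): Centre of the scoop's handle (x = -17, z = 90 mm in its frame), nearly above its centre of mass: a wooden bar along the scoop's x, 94 mm long, 22 mm wide, 18 mm high, free on both sides. Two thin rods run from its front (x = 24 mm) down and out to the pan's walls, a strap from its rear down to the back wall.
- scoop_root (a point): Middle of the underside of the spout where it begins (x = 65, z = 12 mm in the scoop's frame). From the pan (x = 20 mm) to here the floor rises 12 mm (15 degrees) and narrows from 66 to 46 mm inside. From here to x = 102 mm the spout is level, 50 mm wide outside, 20 mm high: this part rests on a rim.
- scoop_lip (a point): Middle of the lower edge of the scoop's turned-down lip (x = 111, z = 1.5 mm in its frame). The lip starts at x = 102 mm, hangs 10.5 mm below the spout's underside and tapers from 46 to 40 mm wide.
- jar: Heavy white porcelain mill jar, loose, about 1.1 kg, round, 125 mm high, 110 mm across, with a shoulder from 88 to 104 mm height and a straight neck 86 to 88 mm across; open at the top, 9 mm thick bottom. Origin: centre of its underside, z up. It stands either nearer the scoop or on the far side of the clay bowl.
- jar_mouth (a point): Centre of the jar's mouth, in the plane of its flat rim, 125 mm above the bench. The opening is 72 mm across inside, the rim 7 mm wide.
- ball0: White porcelain grinding ball, 20 mm across, 15 g; origin at its centre. It starts in the scoop's pan.
- ball1: White porcelain grinding ball, 20 mm across, 15 g; origin at its centre. It starts in the scoop's pan.
- ball2: White porcelain grinding ball, 20 mm across, 15 g; origin at its centre. It starts in the scoop's pan.
- ball3: White porcelain grinding ball, 20 mm across, 15 g; origin at its centre. It starts in the scoop's pan.
- ball4: White porcelain grinding ball, 20 mm across, 15 g; origin at its centre. It starts in the scoop's pan.
- bowl: Raw clay bowl, 126 mm across the rim, 58 mm high, bystander; origin at the centre of its underside.
- jar_lid: The jar's white lid lying on the bench, a disc 86 mm across with a knob, 37 mm high in all, bystander; origin at the centre of its underside.
- vase_a: Raw clay vase, 150 mm high, 94 mm across, bystander beyond the jar; origin at the centre of its underside.
- vase_b: Raw clay vase, 128 mm high, 80 mm across, bystander beyond the scoop; origin at the centre of its underside.
- table: The wooden bench, top at z = 0 (its origin, 0.43 m ahead of the robot, lies on the top).
Mind the look-alikes: they are no part of the job. What is shaped like the scoop but green or yellow is not meant.

How it is judged:
On the way, in this order (a step that is already met when the one before it is completed fails the run):
1. the scoop's lip is just inside the jar's mouth (its lower edge below the rim) while the scoop is still near level (within 23 degrees) (horizontal distance between scoop_lip and jar_mouth below 0.036 m and z of scoop_lip in the frame of jar_mouth between -0.06 and 0.001 m and angle between scoop's own z axis and vertical below 0.4 rad), for 0.2 s.
2. all five balls are in the jar (horizontal distance between each of ball0, ball1, ball2, ball3, ball4 and jar below 0.05 m and z of ball0 in the frame of jar between 0 and 0.1 m and z of ball1 in the frame of jar between 0 and 0.1 m and z of ball2 in the frame of jar between 0 and 0.1 m and z of ball3 in the frame of jar between 0 and 0.1 m and z of ball4 in the frame of jar between 0 and 0.1 m), for 0.2 s.
At the end, for the whole second after the job is handed in: All five balls lie in the jar, below its neck's foot; the jar stands upright on the bench (within 6 degrees, at rest); the scoop lies released, flat on the bench (pan within 6 mm of it, within 6 degrees of level) and at rest (all of step 2 and angle between each of scoop, jar's own z axis and vertical below 0.1 rad and height (world z) of scoop between -0.004 and 0.006 m and linear speed of each of scoop, jar below 0.02 m/s and height (world z) of jar between -0.004 and 0.006 m); the robot touches nothing.
It fails at once if the scoop tipped more than 23 degrees with its lip not in the jar's mouth while balls are still to go in (angle between scoop's own z axis and vertical above 0.4 rad and not (horizontal distance between scoop_lip and jar_mouth below 0.036 m and z of scoop_lip in the frame of jar_mouth between -0.06 and 0.001 m) and not (horizontal distance between each of ball0, ball1, ball2, ball3, ball4 and jar below 0.05 m and z of ball0 in the frame of jar between 0 and 0.1 m and z of ball1 in the frame of jar between 0 and 0.1 m and z of ball2 in the frame of jar between 0 and 0.1 m and z of ball3 in the frame of jar between 0 and 0.1 m and z of ball4 in the frame of jar between 0 and 0.1 m)).
It fails at once if a ball spilled onto the bench (contact force between any of ball0, ball1, ball2, ball3, ball4 and table above 0.02 N).
It fails at once if the jar shoved more than 40 mm or tipped more than 14 degrees (distance of jar from where it was at the start of the episode above 0.04 m or angle between jar's own z axis and vertical above 0.25 rad).
It fails at once if the lid, the bowl or a vase moved more than 20 mm or tipped (distance of any of jar_lid, bowl, vase_a, vase_b from where it was at the start of the episode above 0.02 m or angle between any of jar_lid, bowl, vase_a, vase_b's own z axis and vertical above 0.25 rad).
It also fails if it takes over 67 s, if anything falls off the work surface, if the arm or the gripper's body presses on something with over 40 N, if the wrist force passes 120 N, or if a joint passes its speed limit or range.

## Robot

A 6-joint arm with a two-finger parallel gripper is mounted at the origin on the work surface. World frame = base frame: x ahead of the robot, y to its left, z up, the work surface at z = 0. Lengths are in m, angles in rad, forces in N, time in s.
With the tool pointing down it reaches from about 0.275 to 0.975 m from the base axis. Payload 8.4 kg.
Tool frame: the origin (TCP) lies between the finger pads; the fingertips stand manip.tip_reach ahead of it and the grasp point (between the pads) lies 3 mm ahead of it (manip.tip_reach is the distance from the TCP to the fingertips, in m); z points along the fingers, y is the direction in which the jaws open and shut (so a half turn about z gives the same grasp; the last joint's range is limited). The gripper opens to 92 mm and grips with 3 to 60 N. Pads are 20 mm wide; open, the fingers measure 128 mm over their backs; the gripper's body (75 mm by 189 mm) begins 69 mm behind the grasp point.
Start: joints at [1.222, 0.353, 1.633, -0, 1.155, -0.002], TCP at [0.212, 0.588, 0.237] pointing down, gripper open.
Joint ranges: [-2.63, 2.63], [-0.92, 2.1], [0.06, 2.66], [-1.3, 4.44], [0, 2.69], [-3.02, 3.02]. Speed limits (rad/s): [2.22, 2.22, 2.79, 3.14, 3.14, 3.14].

## Interface

Orientations are given as [roll, pitch, yaw] about the fixed x, y, z axes, in that order (R = Rz(yaw) Ry(pitch) Rx(roll)).
In Python, from rig import manip gives the robot as it stands. The module is installed in compiled form; this text tells all that it offers.
- The arm moves only by the tool jog_arm, never from a script. Its argument "increments" is one flat list of numbers, 5 for each row, row after row: the opening, from 0 (shut) to 1 (fully open), then the shift along the tool's x, y, z in mm, then the turn about the tool's z in rad. In form: [jaw, x, y, z, roll, jaw, x, y, z, roll, ...]. A call has 1 to 8 rows; each row is the pose to reach, as a shift and turn from the pose measured when the call began, along the tool's axes at that moment; what a row does not reach only later rows make up. A row lasts 1/12 s, in which the tool goes at most 41.7 mm and 7.16 degrees, less where a joint would pass 70% of its speed; a pose out of reach is approached as far as the arm can. A call with a gripper value outside its range is refused whole. The fingers move at their own pace and stop on an object; "grip_force" is the grip in N (left out, the last holds). Time passes only in rows, so rows that repeat a pose let the fingers close. It gives the time, the measured TCP pose, the force and the opening at its end, in the units of the state.
- manip.sense(): the state, without advancing time (a new reading comes with each control period).
- manip.camera(name): name is "scene" or "top" or "wrist"; returns the picture (420x560x3 uint8, red, green, blue); there is no depth.
- manip.camera_info(name): a dict with "vertical_fov" (degrees; the focal length in pixels is half the picture's height over the tangent of half this angle, whatever the lens; pixels are square), "cx", "cy" (the principal point, pixels), "R" (3x3) and "t" (3): a world point X has camera coordinates R X + t. Camera axes: x right, y down, z forward; pixel columns grow to the right and rows downward; lengths in m; the calibration is good to about 2 mm. A picture is of the moment at which its call begins: read the wrist's pose just before it. camera_info takes no time and is no camera call; for the wrist camera it gives the pose at the moment of the call.
- manip.hand_in(): hands the job in, once; it reports no verdict.
The state is a dict: "time_s": time; "qpos": joint angles; "qvel": joint speeds; "joint_efforts": joint torques, N m; "eef_pos": TCP position; "orientation": TCP orientation; "ft_force": force on the tool from outside, world axes, zero at the start; "moment": the same for the moment, N m; "width": finger opening in m.
Only numpy, scipy, OpenCV 4.12 (cv2) and the standard library are available. Lean on these libraries where they do the work, as an engineer would, in place of code of your own. Each camera call takes 0.05 s, during which the arm holds its last target.

## Working session

There is one attempt and no reset: what is moved stays moved. The work goes in short steps, Python scripts to look and compute and a tool call to move; the robot and the scene stay as the last step left them, time stands still between calls to the robot, and variables do not carry over. Pictures are saved under pics/ and viewed, and the job is handed in when it is done.

Besides the shell and the picture viewer there is one more tool, called as a command line: name --argument value ..., lists and objects as JSON in quotes. jog_arm: Moves the arm, as the interface text tells. Its arguments: {"type":"object","properties":{"increments":{"type":"array"},"grip_force":{"type":"number"}},"required":["increments"]}

```bash
mkdir -p pics; ls; python3 - <<'E'
from rig import manip
import cv2
print(manip.sense(), manip.tip_reach)
for n in("scene","top","wrist"):
    i=manip.camera_info(n);print(n,i)
    cv2.imwrite(f"pics/{n}0.png",manip.camera(n)[:,:,::-1])
E
```

```text
pics
{'time_s': 0.0, 'qpos': array([ 1.22160213e+00,  3.53679707e-01,  1.63415170e+00, -2.95645076e-05,
        1.15519477e+00, -2.40483932e-03]), 'qvel': array([ 0.00069996,  0.00292106, -0.00055447,  0.0008136 , -0.00086568,
       -0.00109116]), 'joint_efforts': array([ 2.77454801e-04, -5.93822622e+01, -3.34233391e+01,  6.96825469e-02,
        2.33179727e-02, -1.55529065e-04]), 'eef_pos': array([0.21227247, 0.5873385 , 0.23583645]), 'orientation': array([-3.14015907e+00,  2.35831883e-05,  2.79481527e+00]), 'ft_force': array([0.43956093, 0.93602349, 0.51708692]), 'moment': array([-0.00194245,  0.05707177,  0.0321675 ]), 'width': 0.09161164000157854} 0.022
scene {'vertical_fov': 53.43611519090978, 'cx': 274.46962616364044, 'cy': 210.33672372390774, 'R': array([[ 0.3276273 ,  0.94477356, -0.00795476],
       [ 0.79626151, -0.2806388 , -0.53591927],
       [-0.50855477,  0.16924771, -0.84423176]]), 't': array([-0.07666874, -0.41473647,  1.4043911 ])}
top {'vertical_fov': 46.21158295593185, 'cx': 277.9198364015205, 'cy': 213.727619463567, 'R': array([[-0.00146049, -0.99999452, -0.00297265],
       [-0.99335433,  0.00179289, -0.11508239],
       [ 0.11508709,  0.00278482, -0.9933515 ]]), 't': array([-0.10900278,  0.54444638,  1.30350617])}
wrist {'vertical_fov': 69.3850216296301, 'cx': 276.9735907602801, 'cy': 206.19359350898227, 'R': array([[ 0.34087861,  0.94010665, -0.0011273 ],
       [ 0.90755507, -0.32876226,  0.26126458],
       [ 0.24524595, -0.09008259, -0.96526657]]), 't': array([-0.62630435, -0.02908862,  0.39157806])}
```

View pics/scene0.png

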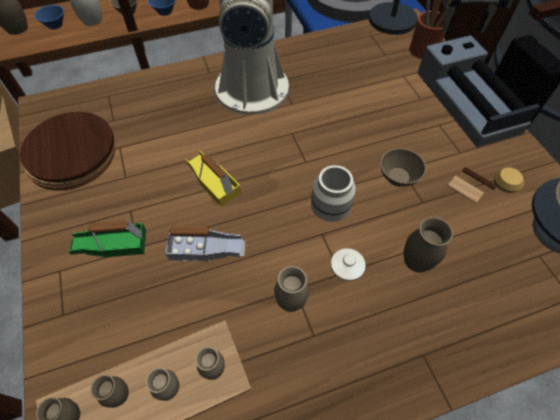

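View pics/top0.png

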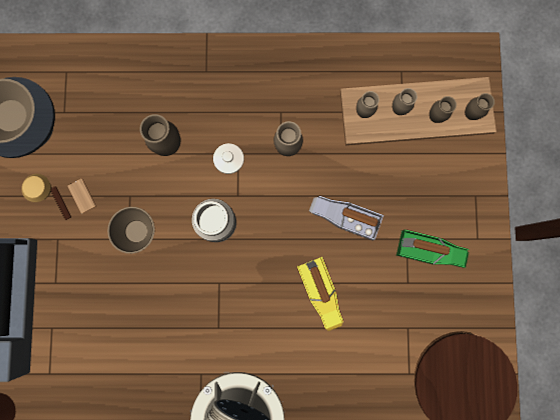

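View pics/wrist0.png

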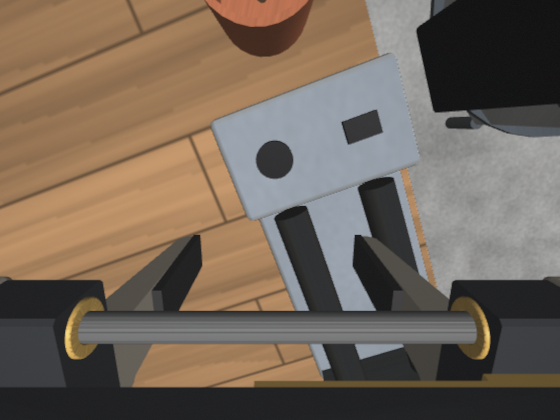

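The real scoop is the grey aluminium one with white balls in it, at top pixels (310–383, 195–240). The green scoop (432,249) and the yellow one (320,293) are decoys. The jar is at (213,220) and the bowl at (131,230). Next I'll enlarge the view to confirm this and measure positions.

```bash
cat > h.py <<'E'
from rig import manip
import cv2, numpy as np
def ray(info,px,z,H=420):
    f=H/2/np.tan(np.radians(info['vertical_fov']/2))
    R=np.array(info['R']);t=np.array(info['t'])
    px=np.atleast_2d(px).astype(float)
    d=np.c_[(px[:,0]-info['cx'])/f,(px[:,1]-info['cy'])/f,np.ones(len(px))]@R
    c=-R.T@t
    return c+d*((z-c[2])/d[:,2])[:,None]
def proj(info,X,H=420):
    f=H/2/np.tan(np.radians(info['vertical_fov']/2))
    p=np.atleast_2d(X)@np.array(info['R']).T+np.array(info['t'])
    return np.c_[p[:,0]/p[:,2]*f+info['cx'],p[:,1]/p[:,2]*f+info['cy']]
E
python3 - <<'E'
import cv2,numpy as np
im=cv2.imread('pics/top0.png')
a=cv2.resize(im[185:250,300:390],None,fx=6,fy=6,interpolation=cv2.INTER_CUBIC)
b=cv2.resize(im[190:250,180:250],None,fx=3.5,fy=6.5/1.857,interpolation=cv2.INTER_CUBIC)
b=cv2.copyMakeBorder(b,0,a.shape[0]-b.shape[0],0,0,cv2.BORDER_CONSTANT)
cv2.imwrite('pics/crop0.png',np.hstack([a,b]))
E
python3 - <<'E'
from h import *
i=manip.camera_info("top")
im=cv2.imread('pics/top0.png')
hsv=cv2.cvtColor(im,cv2.COLOR_BGR2HSV)
# jar white mask
m=((hsv[...,1]<60)&(hsv[...,2]>130)).astype(np.uint8)
m[:, :185]=0;m[:, 245:]=0;m[:190]=0;m[250:]=0
cs,_=cv2.findContours(m,cv2.RETR_CCOMP,cv2.CHAIN_APPROX_NONE)
for c in cs:
    if len(c)>30:
        print('jar contour',cv2.fitEllipse(c),len(c)); e=cv2.fitEllipse(c); print(ray(i,e[0],.125))
# scoop brown handle
h=((hsv[...,0]<14)&(hsv[...,1]>120)&(hsv[...,2]<190)).astype(np.uint8)
g=((hsv[...,1]<70)&(hsv[...,2]>60)).astype(np.uint8)
sub=np.zeros_like(h);sub[190:243,305:388]=1
g*=sub
n,l,s,c=cv2.connectedComponentsWithStats(g)
print('grey',[(tuple(s[k]),c[k]) for k in range(1,n) if s[k][4]>20])
# hole in scoop hull = handle
pts=np.argwhere(g)[:,::-1].astype(np.int32)
hull=cv2.convexHull(pts)
hm=np.zeros_like(h);cv2.fillConvexPoly(hm,hull,1)
r=cv2.minAreaRect(pts.astype(np.float32));print('scoop rect',r)
br=(hsv[...,1]>100).astype(np.uint8)*cv2.erode(hm,np.ones((3,3),np.uint8))
n,l,s,c=cv2.connectedComponentsWithStats(br)
for k in range(1,n):
    if s[k][4]>20:
        p=np.argwhere(l==k)[:,::-1].astype(np.float32)
        rr=cv2.minAreaRect(p);print('handle',rr,s[k][4]);print(ray(i,rr[0],.097)); b=cv2.boxPoints(rr);print(ray(i,b,.099))
for nm,px,z in(('bowl',(131,230),.05),('lid',(228,157),.02),('vase_a',(156,128),.15),('vase_b',(289,131),.128)): print(nm,ray(i,px,z))
E
```

```text
jar contour ((210.02749633789062, 218.79380798339844), (36.32010269165039, 39.16740417480469), 164.4544677734375) 158
[[0.52087409 0.06083089 0.125     ]]
jar contour ((205.67791748046875, 213.34912109375), (14.928284645080566, 24.19415855407715), 41.74608612060547) 60
[[0.53469797 0.07200189 0.125     ]]
grey [((np.int32(309), np.int32(196), np.int32(75), np.int32(44), np.int32(1428)), array([344.58333333, 216.10154062]))]
scoop rect ((345.1369934082031, 215.3013916015625), (72.56551361083984, 27.6217098236084), 20.556047439575195)
handle ((359.7372131347656, 216.72264099121094), (36.05389404296875, 8.030961990356445), 19.98310661315918) 281
[[ 0.52851058 -0.32068918  0.097     ]]
[[ 0.5345513  -0.27340821  0.099     ]
 [ 0.5541113  -0.28079582  0.099     ]
 [ 0.52204068 -0.36724975  0.099     ]
 [ 0.50259745 -0.35973341  0.099     ]]
bowl [[0.49913694 0.28176813 0.05      ]]
lid [[0.70416789 0.02832578 0.02      ]]
vase_a [[0.74869827 0.1969131  0.15      ]]
vase_b [[ 0.7465221  -0.13888126  0.128     ]]
```

View pics/crop0.png

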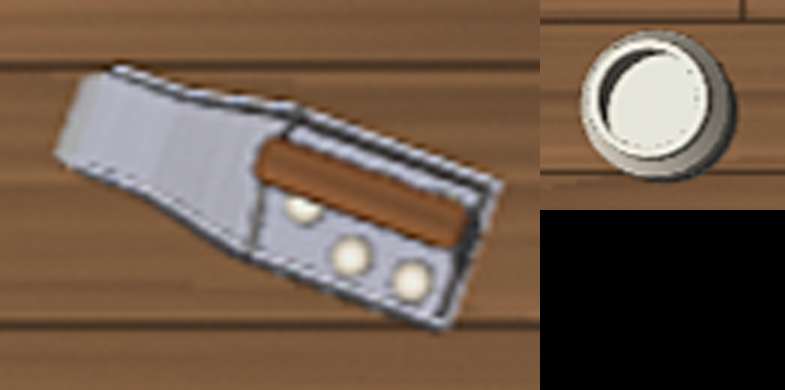

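Confirmed: the grey scoop has white balls beside its brown handle, and the jar's mouth is open. I'll move to a hover above the scoop.

```bash
cat >> h.py <<'E'
def delta(target,yaw=None):
    s=manip.sense();p=np.array(s['eef_pos']);r,pi,y=s['orientation']
    from scipy.spatial.transform import Rotation as Ro
    R=Ro.from_euler('xyz',[r,pi,y]).as_matrix()
    d=R.T@(np.array(target)-p)*1000
    turn=0 if yaw is None else -((yaw-y+np.pi)%(2*np.pi)-np.pi)
    print('t',round(s['time_s'],2),'pos',p.round(4),'rpy',np.round([r,pi,y],4),'delta mm',d.round(1),'turn',round(turn,3),'w',round(s['width'],4),'F',np.round(s['ft_force'],2),'q6',round(s['qpos'][5],2))
E
python3 -c "
from h import *
delta([.5265,-.3265,.25],1.216)"
```

```text
t 0.15 pos [0.2123 0.5875 0.2361] rpy [-3.1406  0.      2.7948] delta mm [-606.1 -752.8  -13.2] turn 1.579 w 0.0917 F [ 0.   -0.55  0.54] q6 -0.0
```

jog_arm --increments '[1,-606,-753,-13,1.579,1,-606,-753,-13,1.579,1,-606,-753,-13,1.579,1,-606,-753,-13,1.579,1,-606,-753,-13,1.579,1,-606,-753,-13,1.579,1,-606,-753,-13,1.579,1,-606,-753,-13,1.579]'

```text
time_s: 0.82
eef_pos: [0.3206, 0.2706, 0.2411]
orientation: [-3.142, 0.001, 1.789]
ft_force: [0.1, -0.2, 0.9]
width: 0.0921
```

```bash
python3 -c "
from h import *
delta([.5265,-.3265,.25],1.216)"
```

```text
t 0.82 pos [0.3206 0.2706 0.2411] rpy [-3.1416e+00  7.0000e-04  1.7892e+00] delta mm [-627.6   71.6   -8.4] turn 0.573 w 0.0921 F [ 0.06 -0.21  0.9 ] q6 0.48
```

jog_arm --increments '[1,-628,72,-8,0.573,1,-628,72,-8,0.573,1,-628,72,-8,0.573,1,-628,72,-8,0.573,1,-628,72,-8,0.573,1,-628,72,-8,0.573,1,-628,72,-8,0.573,1,-628,72,-8,0.573]'

```text
time_s: 1.48
eef_pos: [0.4292, -0.0448, 0.2458]
orientation: [3.141, 0.0, 1.216]
ft_force: [1.6, 0.7, 0.3]
width: 0.0918
```

```bash
python3 -c "
from h import *
delta([.5265,-.3265,.25],1.216)"
```

```text
t 1.48 pos [ 0.4292 -0.0448  0.2458] rpy [3.1408e+00 4.0000e-04 1.2159e+00] delta mm [-230.3  189.1   -4. ] turn -0.0 w 0.0918 F [1.6  0.68 0.35] q6 0.25
```

jog_arm --increments '[1,-230,189,-4,0,1,-230,189,-4,0,1,-230,189,-4,0,1,-230,189,-4,0,1,-230,189,-4,0,1,-230,189,-4,0,1,-230,189,-4,0,1,-230,189,-4,0]'

```text
time_s: 2.15
eef_pos: [0.5278, -0.3316, 0.2496]
orientation: [3.139, 0.002, 1.213]
ft_force: [-0.4, 0.6, -0.0]
width: 0.092
```

```bash
python3 -c "
from h import *
delta([.5265,-.3265,.25],1.216)
i=manip.camera_info('wrist')
cv2.imwrite('pics/w1.png',manip.camera('wrist')[:,:,::-1])
import pickle;pickle.dump(i,open('w1.pkl','wb'))
delta([.5265,-.3265,.25],1.216)
"
```

```text
t 2.15 pos [ 0.5278 -0.3316  0.2496] rpy [3.1389e+00 2.1000e-03 1.2134e+00] delta mm [ 4.3 -3.  -0.4] turn -0.003 w 0.092 F [-0.43  0.56 -0.03] q6 -0.2
t 2.2 pos [ 0.5273 -0.3302  0.2494] rpy [3.1401e+00 1.3000e-03 1.2129e+00] delta mm [ 3.2 -2.  -0.6] turn -0.003 w 0.0922 F [ 0.46 -1.16  0.74] q6 -0.2
```

View pics/w1.png

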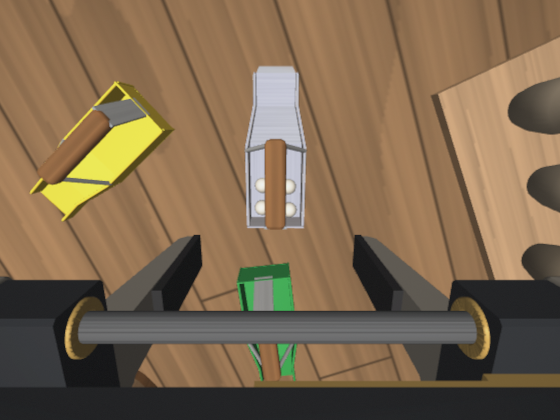

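The wrist view shows the handle along u≈275, from v=139 (front) to 229 (rear), with the spout end at (276,67).

```bash
python3 - <<'E'
from h import *
import pickle
i=pickle.load(open('w1.pkl','rb'))
im=cv2.imread('pics/w1.png');hsv=cv2.cvtColor(im,cv2.COLOR_BGR2HSV)
m=((hsv[...,0]<16)&(hsv[...,1]>120)).astype(np.uint8);s=np.zeros_like(m);s[130:232,262:291]=1;m*=s
n,l,st,c=cv2.connectedComponentsWithStats(m)
k=1+np.argmax(st[1:,4]);p=np.argwhere(l==k)[:,::-1].astype(np.float32)
r=cv2.minAreaRect(p);print(r,st[k])
f,b=np.array([[275.5,139.5],[275.5,228.5]])
rows=p[:,1]
for v in(150,170,190,215):
    q=p[rows==v][:,0];print(v,q.min(),q.max())
F,B=ray(i,[f,b],.099);print(F,B,np.linalg.norm(F-B),np.arctan2(*(F-B)[[1,0]]),(F+B)/2)
L=ray(i,[276,67],.012);print('lip start',L)
c=(F+B)/2; print(np.arctan2(*(L[0]-c)[[1,0]]),np.linalg.norm(L[0][:2]-c[:2]))
E
```

```text
((275.0, 184.5), (89.0, 20.0), 90.0) [ 265  140   21   90 1752]
150 265.0 285.0
170 265.0 285.0
190 265.0 284.0
215 266.0 284.0
[ 0.54798115 -0.27419094  0.099     ] [ 0.51598981 -0.35926117  0.099     ] 0.0908866879411129 1.2110984288949438 [ 0.53198548 -0.31672606  0.099     ]
lip start [[ 0.57604842 -0.20057687  0.012     ]]
1.2082042481959032 0.12422631617489231
```

```bash
python3 -c "
from h import *
delta([.5285,-.3245,.093],1.211)"
```

```text
t 2.2 pos [ 0.5273 -0.3302  0.2494] rpy [3.1401e+00 1.3000e-03 1.2129e+00] delta mm [  6.   -1.1 156.4] turn 0.002 w 0.0922 F [ 0.46 -1.16  0.74] q6 -0.2
```

jog_arm --increments '[0.7,6,-1,30,0,0.6,6,-1,65,0,0.6,6,-1,100,0,0.6,6,-1,130,0,0.6,6,-1,150,0,0.6,6,-1,156,0,0.6,6,-1,156,0,0.6,6,-1,156,0]'

```text
time_s: 2.87
eef_pos: [0.5289, -0.324, 0.0942]
orientation: [3.14, 0.001, 1.213]
ft_force: [-0.1, 0.3, 0.9]
width: 0.0551
```

```bash
python3 -c "
from h import *
delta([.5285,-.3245,.093],1.211)"
```

```text
t 2.87 pos [ 0.5289 -0.324   0.0942] rpy [3.1397e+00 1.3000e-03 1.2135e+00] delta mm [-0.6 -0.2  1.2] turn 0.002 w 0.0551 F [-0.06  0.31  0.9 ] q6 -0.19
```

jog_arm --increments '[0.4,0,0,1,0,0.25,0,0,1,0,0.15,0,0,1,0,0.1,0,0,1,0,0,0,0,1,0,0,0,0,1,0,0,0,0,1,0,0,0,0,1,0]' --grip_force 35

```text
time_s: 3.53
eef_pos: [0.529, -0.3242, 0.0937]
orientation: [3.139, 0.001, 1.213]
ft_force: [-1.9, 0.3, 5.4]
width: 0.0219
```

jog_arm --increments '[0,0,0,-1,0,0,0,0,-3,0,0,0,0,-6,0,0,0,0,-10,0,0,0,0,-15,0,0,0,0,-20,0,0,0,0,-24,0,0,0,0,-25,0]'

```text
time_s: 4.2
eef_pos: [0.5294, -0.3244, 0.1198]
orientation: [3.138, 0.002, 1.213]
ft_force: [0.4, 0.2, -3.1]
width: 0.0215
```

```bash
python3 -c "
from h import *
delta([.5285,-.3245,.093],1.211)
a=manip.camera('wrist');b=manip.camera('scene')
cv2.imwrite('pics/w2.png',a[:,:,::-1])
cv2.imwrite('pics/s2.png',cv2.resize(b[180:300,100:380,::-1],None,fx=2.8,fy=2.8))
"
```

```text
t 4.2 pos [ 0.5294 -0.3244  0.1198] rpy [3.1380e+00 1.6000e-03 1.2134e+00] delta mm [-0.4 -1.  26.8] turn 0.002 w 0.0215 F [ 0.4   0.2  -3.09] q6 -0.19
```

View pics/w2.png

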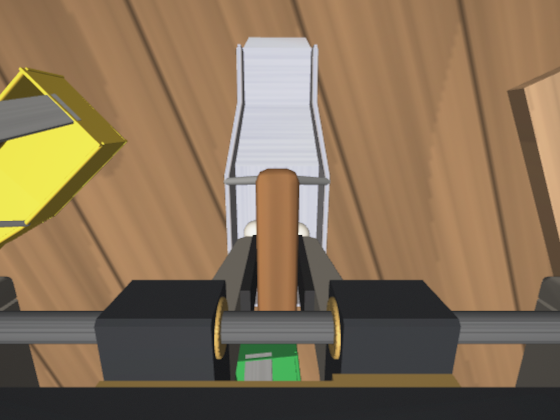

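View pics/s2.png

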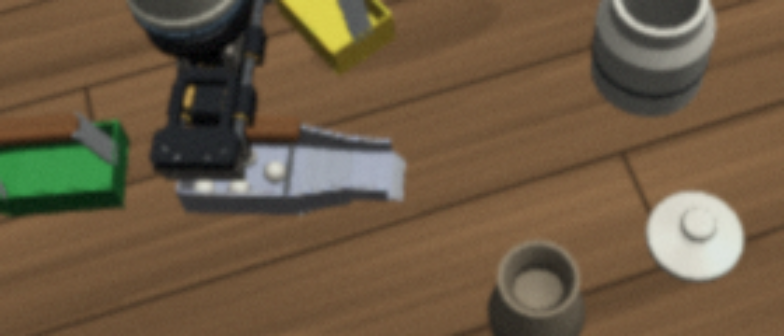

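The scoop is held level with the balls still in the pan: handle front end at (277,170), lip lower edge at v≈38. I'll solve for the grip offset and pitch from these, then lift.

```bash
cat >> h.py <<'E'
from scipy.optimize import least_squares
def pitch(v_lip,v_hand,info,s):
    """solve grip x on the handle and nose-down pitch from rows of lip edge (111,1.5) and handle front top (30,99)"""
    p=np.array(s['eef_pos']);y=s['orientation'][2]
    ax=np.array([np.cos(y),np.sin(y),0]);up=np.array([0,0,1.]);G=p-[0,0,.003]
    def f(u):
        g,th=u;c,sn=np.cos(th),np.sin(th);o=[]
        for (x,z) in((.111,.0015),(.030,.099)):
            dx,dz=x-g,z-.09
            o.append(proj(info,G+ax*(dx*c+dz*sn)+up*(-dx*sn+dz*c))[0,1])
        return np.array(o)-[v_lip,v_hand]
    r=least_squares(f,[-.02,0.]);print('grip x mm',round(r.x[0]*1e3,1),'pitch deg',round(np.degrees(r.x[1]),1),r.cost)
E
python3 - <<'E'
from h import *
s=manip.sense();i=manip.camera_info('wrist')
pitch(38,169,i,s)
delta([.5294,-.3244,.262],1.213)
E
```

```text
grip x mm -25.0 pitch deg 0.6 4.0389678347315804e-26
t 4.3 pos [ 0.5292 -0.3243  0.1192] rpy [3.1386e+00 1.5000e-03 1.2134e+00] delta mm [  -0.3    0.7 -142.8] turn 0.0 w 0.0219 F [-0.39 -0.54 -4.05] q6 -0.19
```

jog_arm --increments '[0,0,0,-3,0,0,0,0,-12,0,0,0,0,-26,0,0,0,0,-46,0,0,0,0,-70,0,0,0,0,-95,0,0,0,0,-120,0,0,0,0,-138,0]'

```text
time_s: 4.97
eef_pos: [0.5293, -0.3242, 0.2602]
orientation: [3.136, 0.002, 1.213]
ft_force: [0.8, -0.6, -3.3]
width: 0.022
```

```bash
python3 - <<'E'
from h import *
delta([.5294,-.3244,.262],1.213)
i=manip.camera_info('wrist')
cv2.imwrite('pics/w3.png',manip.camera('wrist')[:,:,::-1])
a=np.array([np.cos(1.213),np.sin(1.213)]);
m=np.array([.521,.061]);
for L in (-160,-135): print(m+a*L/1000)
delta(list(m+a*-.145)+[.262])
E
```

```text
t 4.97 pos [ 0.5293 -0.3242  0.2602] rpy [3.1364e+00 2.0000e-03 1.2134e+00] delta mm [-0.2  0.2 -1.8] turn 0.0 w 0.022 F [ 0.78 -0.65 -3.29] q6 -0.19
[ 0.46496624 -0.08886734]
[ 0.47372152 -0.06545056]
t 5.02 pos [ 0.5306 -0.325   0.2635] rpy [3.1319e+00 2.8000e-03 1.2134e+00] delta mm [ 213.2 -144.1   -0.5] turn 0 w 0.0215 F [ 0.46  0.1  -0.22] q6 -0.19
```

View pics/w3.png

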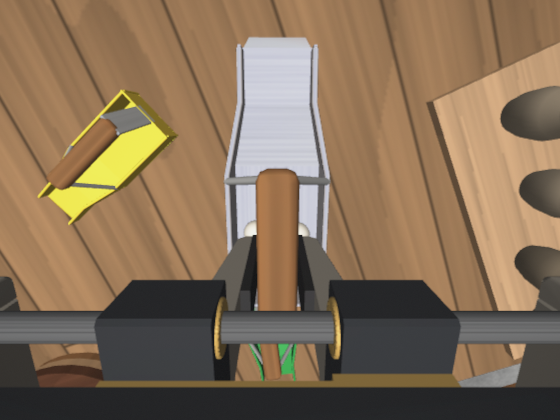

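Grip offset −25 mm and level. I'll carry it to just short of the jar with smooth ramps.

jog_arm --increments '[0,2,-2,0,0,0,7,-6,0,0,0,16,-14,0,0,0,29,-26,0,0,0,44,-39,0,0,0,60,-53,0,0,0,76,-68,0,0,0,92,-82,0,0]'

```text
time_s: 5.68
eef_pos: [0.4839, -0.2079, 0.2606]
orientation: [3.135, 0.002, 1.213]
ft_force: [0.3, 0.3, -1.7]
width: 0.0217
```

```bash
python3 - <<'E'
from h import *
a=np.array([np.cos(1.213),np.sin(1.213)]);m=np.array([.521,.061])
delta(list(m+a*-.196)+[.262])
E
```

```text
t 5.68 pos [ 0.4839 -0.2079  0.2606] rpy [3.1353e+00 2.4000e-03 1.2134e+00] delta mm [ 68.9 -59.4  -1.9] turn 0 w 0.0217 F [ 0.33  0.25 -1.7 ] q6 -0.05
```

jog_arm --increments '[0,16,-14,0,0,0,32,-28,0,0,0,46,-40,0,0,0,57,-49,-1,0,0,64,-55,-1,0,0,68,-58,-1,0,0,69,-59,-1,0,0,69,-59,-1,0]'

```text
time_s: 6.35
eef_pos: [0.4529, -0.1226, 0.261]
orientation: [3.135, 0.003, 1.214]
ft_force: [-0.4, -0.6, -3.8]
width: 0.022
```

```bash
python3 - <<'E'
from h import *
import pickle
a=np.array([np.cos(1.213),np.sin(1.213)]);m=np.array([.521,.061])
delta(list(m+a*-.196)+[.262])
pickle.dump((manip.camera_info('wrist'),manip.sense()),open('w4.pkl','wb'))
w=manip.camera('wrist');t=manip.camera('top')
cv2.imwrite('pics/w4.png',w[:,:,::-1]);cv2.imwrite('pics/t4.png',t[:,:,::-1])
E
```

```text
t 6.35 pos [ 0.4529 -0.1226  0.261 ] rpy [3.1352e+00 2.6000e-03 1.2139e+00] delta mm [-0.2 -0.5 -1. ] turn 0 w 0.022 F [-0.4  -0.59 -3.81] q6 0.09
```

View pics/w4.png

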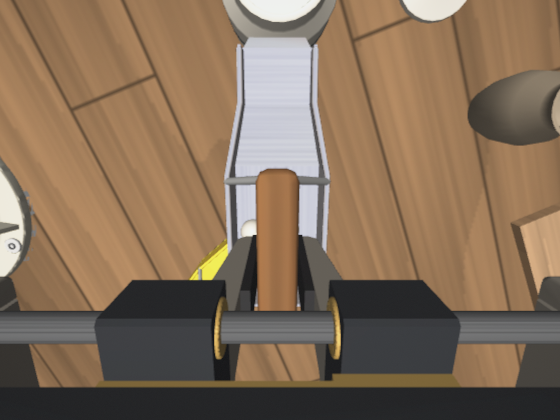

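View pics/t4.png

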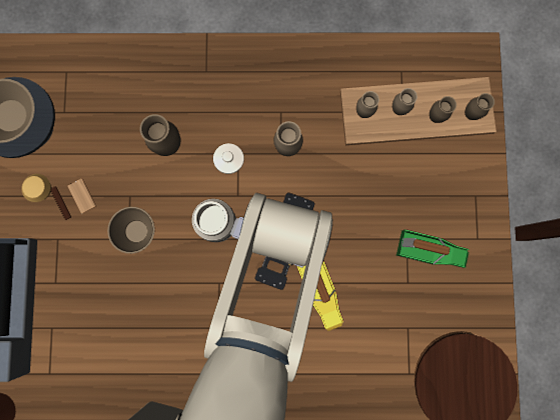

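```bash
python3 - <<'E'
from h import *
im=cv2.imread('pics/w4.png')
cv2.imwrite('pics/c4.png',cv2.resize(im[0:60,210:350],None,fx=5.5,fy=5.5,interpolation=cv2.INTER_CUBIC))
E
```

```text
(no output)
```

View pics/c4.png

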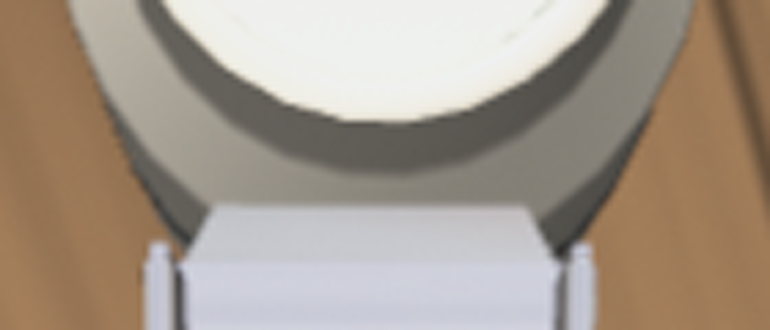

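```bash
python3 - <<'E'
from h import *
import pickle
i,s=pickle.load(open('w4.pkl','rb'))
P=ray(i,[280.1,22.2],.125)[0][:2]
g=np.array(s['eef_pos'][:2]);y=s['orientation'][2]
ax=np.array([np.cos(y),np.sin(y)]);lf=np.array([-ax[1],ax[0]])
d=P-g;print('rim near edge',P,'along',d@ax*1e3,'left',d@lf*1e3,'centre est',P+ax*.0435)
m=np.array([.5209,.0608])-g;print('top est along/left',m@ax*1e3,m@lf*1e3)
q=ray(i,[277.5,38],.261-.003-.0885)[0][:2]-g;print('lip',q@ax*1e3,q@lf*1e3)
E
```

```text
rim near edge [0.51105274 0.02352139] along 157.2463364711917 left -3.4295267231347273 centre est [0.52625146 0.06427982]
top est along/left 195.6160562503127 0.3688261047422174
lip 134.546874951024 -0.9171318076002707
```

jog_arm --increments '[0,3,0,0,0,0,11,1,0,0,0,23,1,0,0,0,37,1,0,0,0,51,1,0,0,0,61,1,0,0,0,66,1,0,0,0,67,1,0,0]'

```text
time_s: 7.12
eef_pos: [0.4779, -0.0599, 0.2608]
orientation: [3.135, 0.003, 1.214]
ft_force: [0.0, 0.3, -4.0]
width: 0.0217
```

jog_arm --increments '[0,0,0,2,0,0,0,0,7,0,0,0,0,15,0,0,0,0,24,0,0,0,0,32,0,0,0,0,38,0,0,0,0,40,0,0,0,0,40,0]'

```text
time_s: 7.78
eef_pos: [0.4776, -0.0601, 0.2199]
orientation: [3.137, 0.003, 1.214]
ft_force: [-0.1, 0.1, -3.6]
width: 0.0214
```

```bash
python3 - <<'E'
from h import *
a=np.array([np.cos(1.213),np.sin(1.213)]);m=np.array([.5231,.0627])
delta(list(m+a*-.131)+[.208],1.213)
w=manip.camera('wrist');t=manip.camera('scene')
cv2.imwrite('pics/w5.png',w[:,:,::-1]);cv2.imwrite('pics/s5.png',cv2.resize(t[110:260,200:420,::-1],None,fx=3.5,fy=3.5))
E
```

```text
t 7.78 pos [ 0.4776 -0.0601  0.2199] rpy [3.1366e+00 2.9000e-03 1.2141e+00] delta mm [ 0.  -0.5 11.9] turn 0.001 w 0.0214 F [-0.08  0.14 -3.58] q6 0.23
```

View pics/w5.png

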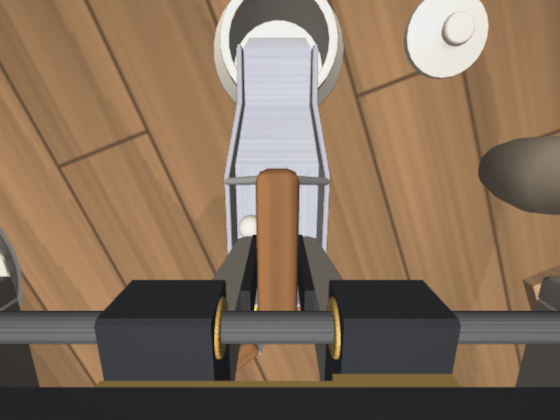

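View pics/s5.png

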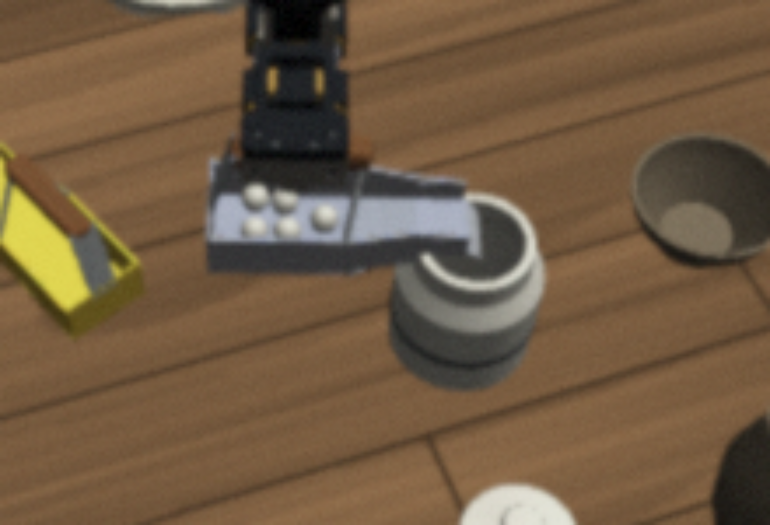

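The lip hangs over the mouth, roughly centred (rim centre u≈280, spout u≈277.5), and all five balls are in the pan. Lowering it slowly onto the rim.

jog_arm --increments '[0,0,1,2,0,0,0,1,4,0,0,0,1,6,0,0,0,1,8,0,0,0,1,10,0,0,0,1,12,0,0,0,1,13,0,0,0,1,13,0]'

```text
time_s: 8.55
eef_pos: [0.4791, -0.0605, 0.2075]
orientation: [3.136, 0.003, 1.214]
ft_force: [-0.7, -0.3, -2.9]
width: 0.0214
```

```bash
python3 - <<'E'
from h import *
import pickle
delta([.4779,-.060,.208],1.213)
pickle.dump((manip.camera_info('wrist'),manip.sense()),open('w6.pkl','wb'))
w=manip.camera('wrist')
cv2.imwrite('pics/w6.png',cv2.resize(w[0:120,200:360,::-1],None,fx=4.5,fy=4.5))
E
```

```text
t 8.55 pos [ 0.4791 -0.0605  0.2075] rpy [3.1356e+00 2.6000e-03 1.2141e+00] delta mm [ 0.1 -1.3 -0.5] turn 0.001 w 0.0214 F [-0.69 -0.3  -2.91] q6 0.23
```

View pics/w6.png

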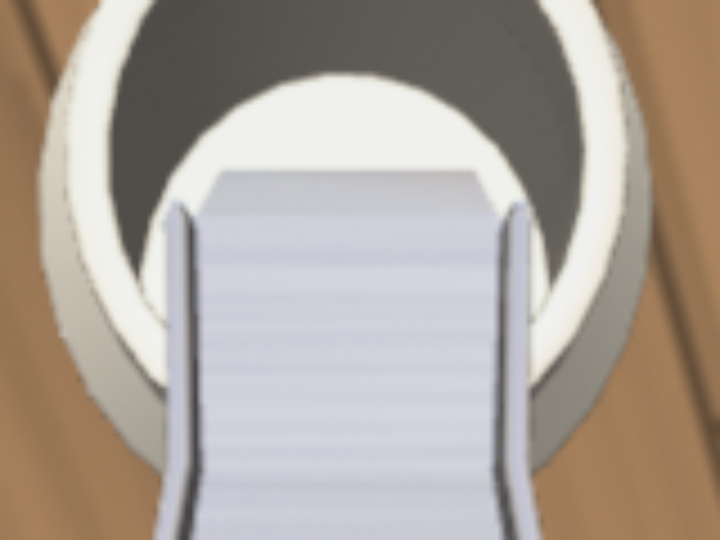

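```bash
python3 - <<'E'
from h import *
import pickle
i,s=pickle.load(open('w6.pkl','rb'))
z=np.array([(109,160),(584,150),(150,10),(545,10),(165,325),(530,322),(115,90),(575,90)],float)
P=ray(i,z/4.5+[200,0],.125)[:,:2]
g=np.array(s['eef_pos'][:2]);y=s['orientation'][2]
ax=np.array([np.cos(y),np.sin(y)]);lf=np.array([-ax[1],ax[0]])
Q=np.c_[(P-g)@ax,(P-g)@lf]*1e3
A=np.c_[2*Q,np.ones(len(Q))];c=np.linalg.lstsq(A,(Q**2).sum(1),rcond=None)[0]
print('centre along,left',c[:2],'r',np.sqrt(c[2]+c[0]**2+c[1]**2))
v=168/4.5;pitch(v,169,i,s)
E
```

```text
centre along,left [132.83622898  -0.48678406] r 36.10521204574646
grip x mm -25.0 pitch deg 0.5 7.030328387329657e-26
```

The mouth centre is 133 mm ahead of the grip, so the lip is about 3 mm past centre and 9 mm below the rim, still level. Now I'll loosen the grip so the scoop can pivot between the pads.

jog_arm --increments '[0,0,0,0,0,0,0,0,0,0,0,0,0,0,0,0,0,0,0,0]' --grip_force 12

```text
time_s: 8.93
eef_pos: [0.4792, -0.0606, 0.2078]
orientation: [3.135, 0.003, 1.214]
ft_force: [0.8, -0.2, -3.5]
width: 0.0216
```

jog_arm --increments '[0,3,0,-1,0,0,8,0,-3,0,0,13,0,-4,0,0,18,0,-5,0,0,22,0,-5,0,0,25,0,-6,0,0,27,0,-6,0,0,28,0,-6,0]'

```text
time_s: 9.6
eef_pos: [0.4895, -0.0356, 0.2155]
orientation: [3.133, 0.006, 1.216]
ft_force: [-5.9, -12.3, 12.6]
width: 0.0217
```

```bash
cat > look.py <<'E'
from h import *
import sys,pickle
n=sys.argv[1]
delta([.4779,-.060,.208],1.213)
pickle.dump((manip.camera_info('wrist'),manip.sense()),open('w%s.pkl'%n,'wb'))
w=manip.camera('wrist');t=manip.camera('scene')
a=cv2.resize(w[0:250,180:380,::-1],None,fx=2,fy=2);b=cv2.resize(t[100:225,200:400,::-1],None,fx=2,fy=4*.5)
c=np.zeros((500,800,3),np.uint8);c[:,:400]=a;c[:250,400:]=b
cv2.imwrite('pics/l%s.png'%n,c)
E
python3 look.py 7
```

```text
t 9.6 pos [ 0.4895 -0.0356  0.2155] rpy [3.1329 0.0058 1.2156] delta mm [-26.9  -2.4   7.6] turn 0.003 w 0.0217 F [ -5.95 -12.28  12.59] q6 0.29
```

View pics/l7.png

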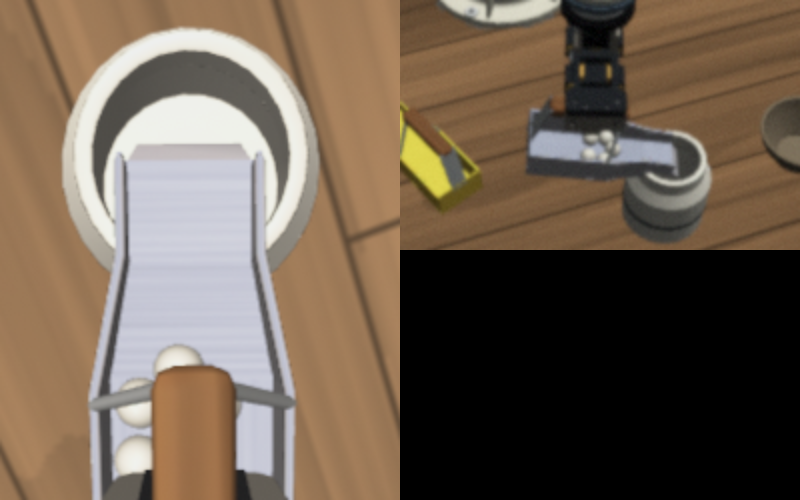

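```bash
cat >> h.py <<'E'
def mouth(i,s,z,sc,off):
    P=ray(i,np.array(z,float)/sc+off,.125)[:,:2]
    g=np.array(s['eef_pos'][:2]);y=s['orientation'][2]
    ax=np.array([np.cos(y),np.sin(y)]);lf=np.array([-ax[1],ax[0]])
    Q=np.c_[(P-g)@ax,(P-g)@lf]*1e3
    A=np.c_[2*Q,np.ones(len(Q))];c=np.linalg.lstsq(A,(Q**2).sum(1),rcond=None)[0]
    w=g+ax*c[0]/1e3+lf*c[1]/1e3
    print('mouth along,left',c[:2].round(1),'r',np.sqrt(c[2]+c[0]**2+c[1]**2).round(1),'world',w.round(4))
E
python3 - <<'E'
from h import *
import pickle
for n in '67':
  i,s=pickle.load(open(f'w{n}.pkl','rb'))
  if n=='6': mouth(i,s,[(109,160),(584,150),(150,10),(545,10),(165,325),(530,322),(115,90),(575,90)],4.5,[200,0])
  else:
    mouth(i,s,[(93,148),(288,148),(190,50),(113,95),(268,95),(105,205),(277,205)],2,[180,0]); pitch(72,183,i,s)
E
```

```text
mouth along,left [132.8  -0.5] r 36.1 world [0.5259 0.0638]
mouth along,left [106.    0.5] r 35.6 world [0.5259 0.064 ]
grip x mm -16.5 pitch deg 7.8 1.6155871338926322e-27
```

The nose tips down on its own (7.8°) and the jar hasn't moved. But the spout root is wedged on the near rim: 13 N backwards, and the grip slid about 8 mm along the handle. I'll relieve it by raising rather than pushing forward.

jog_arm --increments '[0,0,0,-2,0,0,0,0,-5,0,0,0,0,-8,0,0,2,0,-11,0,0,4,0,-13,0,0,4,0,-13,0]'

```text
time_s: 10.2
eef_pos: [0.4912, -0.0312, 0.2289]
orientation: [3.132, 0.005, 1.216]
ft_force: [-0.1, 0.1, -3.2]
width: 0.0219
```

```bash
python3 look.py 8
```

```text
t 10.2 pos [ 0.4912 -0.0312  0.2289] rpy [3.1323 0.005  1.2157] delta mm [-31.6  -2.7  21. ] turn 0.003 w 0.0219 F [-0.07  0.09 -3.18] q6 0.3
```

View pics/l8.png

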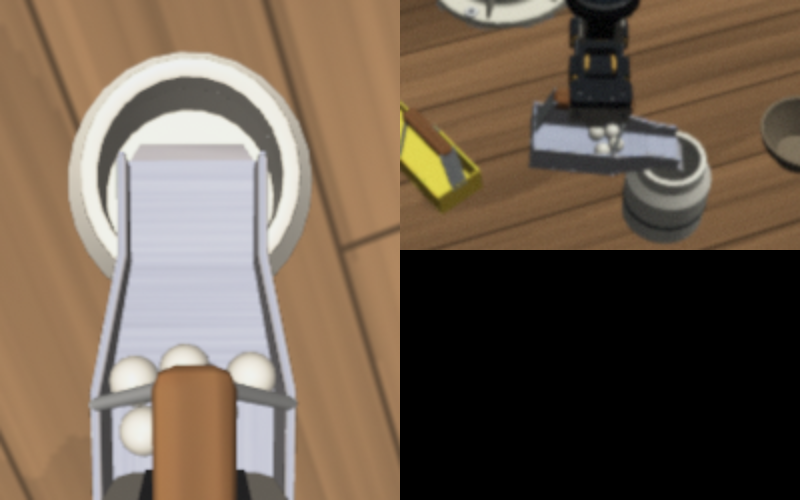

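jog_arm --increments '[0,2,0,2,0,0,6,0,4,0,0,10,0,4,0,0,14,0,3,0,0,18,0,2,0,0,22,0,1,0,0,26,0,-1,0,0,29,0,-2,0]' --grip_force 7

```text
time_s: 10.97
eef_pos: [0.501, -0.0039, 0.2306]
orientation: [3.133, 0.006, 1.216]
ft_force: [-0.5, -0.9, -2.4]
width: 0.0219
```

```bash
python3 look.py 9
```

```text
t 10.97 pos [ 0.501  -0.0039  0.2306] rpy [3.1329 0.0056 1.2161] delta mm [-60.6  -2.4  22.9] turn 0.003 w 0.0219 F [-0.48 -0.94 -2.44] q6 0.35
```

View pics/l9.png

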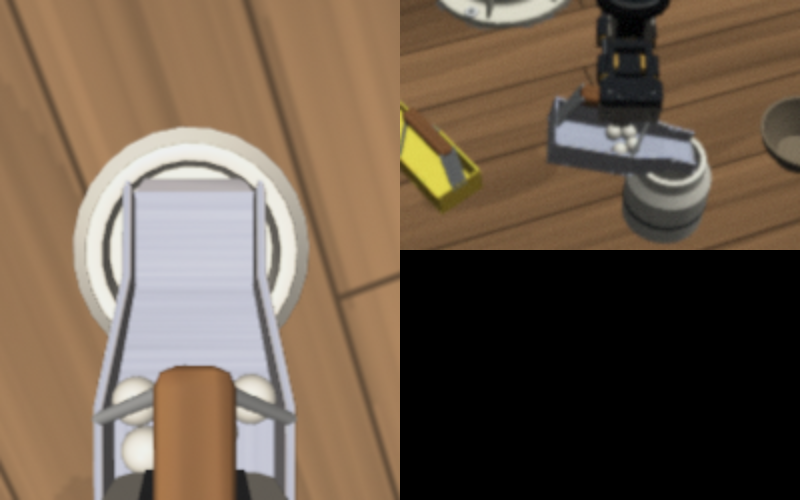

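```bash
python3 - <<'E'
from h import *
import pickle
for n,z,l,h in(('8',[(97,175),(282,175),(190,77),(105,215),(273,215)],72,183),('9',[(106,245),(277,245),(190,163),(130,190),(255,192)],89.5,183)):
    i,s=pickle.load(open(f'w{n}.pkl','rb'))
    mouth(i,s,z,2,[180,0]); pitch(l,h,i,s)
E
```

```text
mouth along,left [101.1   0.9] r 35.9 world [0.5255 0.0639]
grip x mm -16.5 pitch deg 7.8 4.0389678347315804e-27
mouth along,left [72.3  0.1] r 34.7 world [0.526 0.064]
grip x mm -15.5 pitch deg 13.5 1.0097419586828951e-28
```

The model matches: 13.5° tilt, lip at the far inner wall about 13 mm deep, jar not moved, forces near 1 N. Continuing along the arc.

jog_arm --increments '[0,3,0,0,0,0,7,0,-1,0,0,10,0,-1,0,0,13,0,-2,0,0,17,0,-3,0,0,20,0,-3,0,0,23,0,-4,0,0,24,0,-4,0]'

```text
time_s: 11.73
eef_pos: [0.51, 0.0189, 0.2351]
orientation: [3.132, 0.005, 1.217]
ft_force: [-3.0, -5.4, 4.1]
width: 0.0219
```

```bash
python3 look.py 10
```

```text
t 11.73 pos [0.51   0.0189 0.2351] rpy [3.1315 0.0055 1.2167] delta mm [-84.9  -3.   27.5] turn 0.004 w 0.0219 F [-2.97 -5.36  4.09] q6 0.4
```

View pics/l10.png

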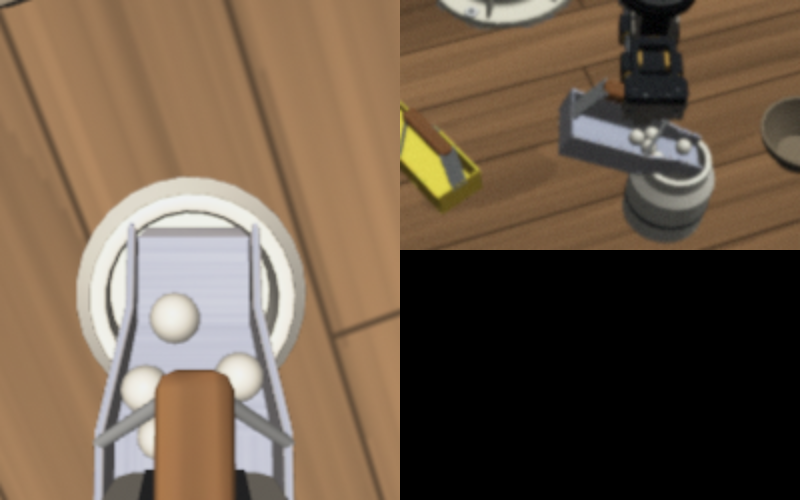

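```bash
python3 - <<'E'
from h import *
import pickle
for n,z,l,h in(('10',[(110,290),(272,290),(190,211),(133,235),(250,235)],114.5,185),):
    i,s=pickle.load(open(f'w{n}.pkl','rb'))
    mouth(i,s,z,2,[180,0]); pitch(l,h,i,s)
E
```

```text
mouth along,left [55.7  0.1] r 34.1 world [0.5292 0.0711]
grip x mm -13.9 pitch deg 21.8 7.763749410309185e-22
```

The tilt is about 22° and the first ball is already in the spout, with its exit too close to the far rim. I'll back off from the wall, sink a little and firm up the grip so that ball drops well inside.

jog_arm --increments '[0,-6,0,2,0,0,-12,0,4,0,0,-12,0,5,0,0,-12,0,5,0,0,-12,0,5,0]' --grip_force 15

```text
time_s: 12.25
eef_pos: [0.5057, 0.007, 0.2303]
orientation: [3.131, 0.005, 1.216]
ft_force: [-3.4, -3.1, 6.0]
width: 0.0217
```

```bash
python3 look.py 11
```

```text
t 12.25 pos [0.5057 0.007  0.2303] rpy [3.1315 0.0054 1.2161] delta mm [-72.3  -3.   22.7] turn 0.003 w 0.0217 F [-3.45 -3.12  5.98] q6 0.38
```

View pics/l11.png

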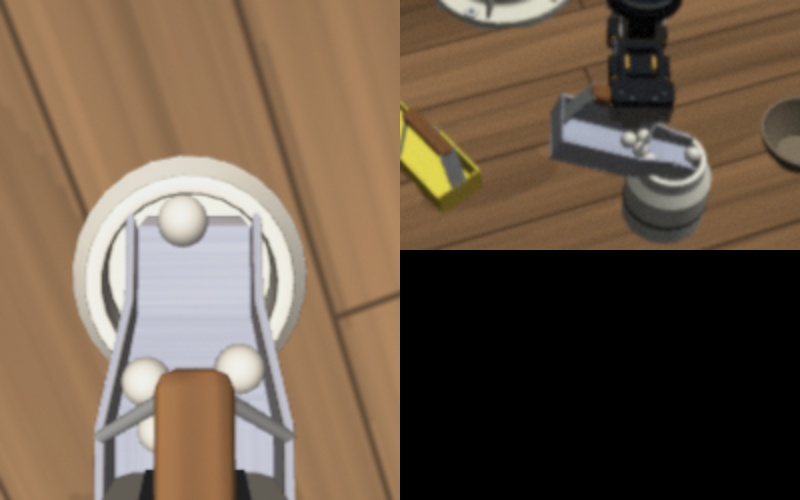

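jog_arm --increments '[0,-3,0,-1,0,0,-6,0,-2,0,0,-6,0,-2,0]'

```text
time_s: 12.6
eef_pos: [0.5036, 0.001, 0.2323]
orientation: [3.131, 0.005, 1.216]
ft_force: [-1.6, -0.4, 0.3]
width: 0.0224
```

```bash
python3 look.py 12
```

```text
t 12.6 pos [0.5036 0.001  0.2323] rpy [3.1312 0.0051 1.2157] delta mm [-66.   -3.1  24.6] turn 0.003 w 0.0224 F [-1.63 -0.38  0.3 ] q6 0.36
```

View pics/l12.png

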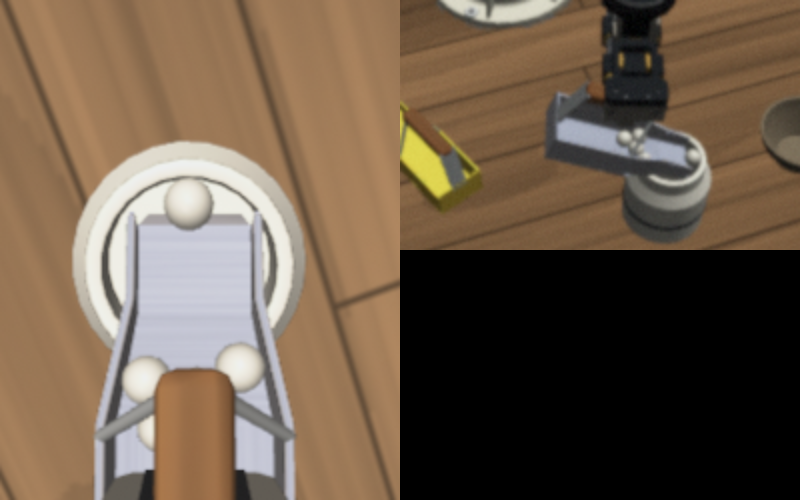

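The first ball is caught between the lip and the far wall at (188,203) in this view. I'll back off further.

jog_arm --increments '[0,-4,0,0,0,0,-8,0,0,0,0,-10,0,0,0,0,-10,0,0,0,0,-10,0,0,0]'

```text
time_s: 13.12
eef_pos: [0.5, -0.0085, 0.2324]
orientation: [3.131, 0.006, 1.215]
ft_force: [-0.6, -0.1, -1.3]
width: 0.022
```

```bash
python3 look.py 13
```

```text
t 13.12 pos [ 0.5    -0.0085  0.2324] rpy [3.1312 0.0057 1.2154] delta mm [-55.8  -3.1  24.7] turn 0.002 w 0.022 F [-0.63 -0.12 -1.29] q6 0.35
```

View pics/l13.png

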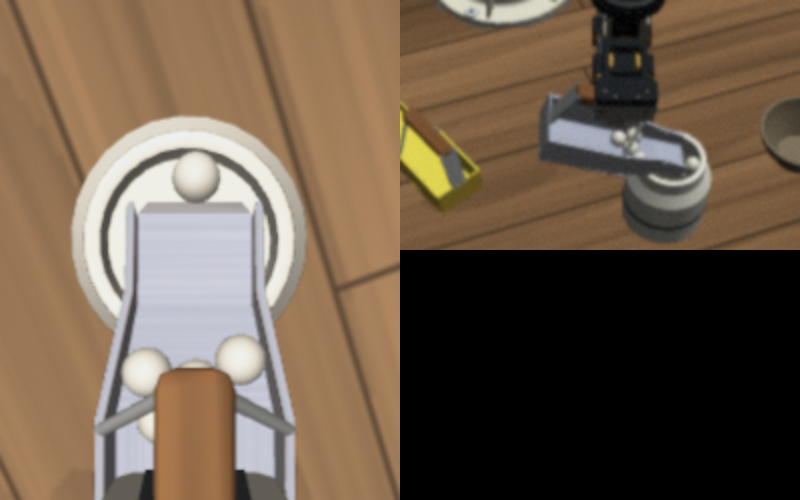

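jog_arm --increments '[0,-3,0,0,0,0,-6,0,0,0,0,-6,0,0,0]'

```text
time_s: 13.47
eef_pos: [0.4979, -0.0144, 0.2325]
orientation: [3.131, 0.006, 1.216]
ft_force: [0.4, -0.4, -1.0]
width: 0.0214
```

```bash
python3 look.py 14
```

```text
t 13.47 pos [ 0.4979 -0.0144  0.2325] rpy [3.1311 0.006  1.2157] delta mm [-49.5  -3.2  24.8] turn 0.003 w 0.0214 F [ 0.44 -0.44 -0.98] q6 0.33
```

View pics/l14.png

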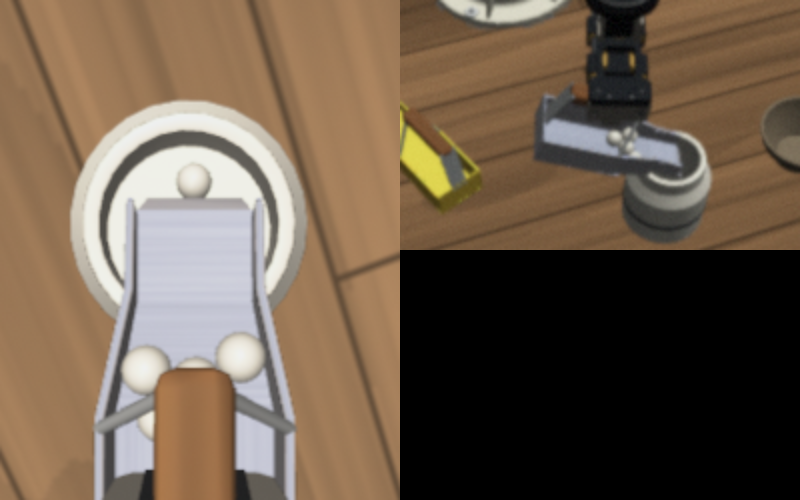

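The first ball is in the jar; the other four are held by the pan at this tilt.

```bash
python3 - <<'E'
from h import *
import pickle
for n,z,l,h in(('14',[(99,225),(280,225),(190,131),(115,165),(263,165)],99,184.5),('13',[(102,238),(278,238),(189,149),(120,180),(257,180)],102,184.5)):
    i,s=pickle.load(open(f'w{n}.pkl','rb'))
    mouth(i,s,z,2,[180,0]); pitch(l,h,i,s)
E
```

```text
mouth along,left [82.9  0.8] r 36.8 world [0.526  0.0636]
grip x mm -14.4 pitch deg 16.4 8.077935669463161e-28
mouth along,left [76.9  0.7] r 35.8 world [0.5261 0.0639]
grip x mm -14.3 pitch deg 17.5 4.0389678347315804e-28
```

jog_arm --increments '[0,4,0,1,0,0,10,0,2,0,0,14,0,2,0,0,18,0,2,0,0,21,0,-1,0,0,24,0,-3,0,0,27,0,-5,0,0,30,0,-7,0]' --grip_force 6

```text
time_s: 14.23
eef_pos: [0.5082, 0.0143, 0.2393]
orientation: [3.132, 0.006, 1.216]
ft_force: [-0.3, 0.4, -2.6]
width: 0.0221
```

```bash
python3 look.py 15
```

```text
t 14.23 pos [0.5082 0.0143 0.2393] rpy [3.1316 0.0061 1.2156] delta mm [-80.   -2.9  31.7] turn 0.003 w 0.0221 F [-0.32  0.37 -2.56] q6 0.39
```

View pics/l15.png

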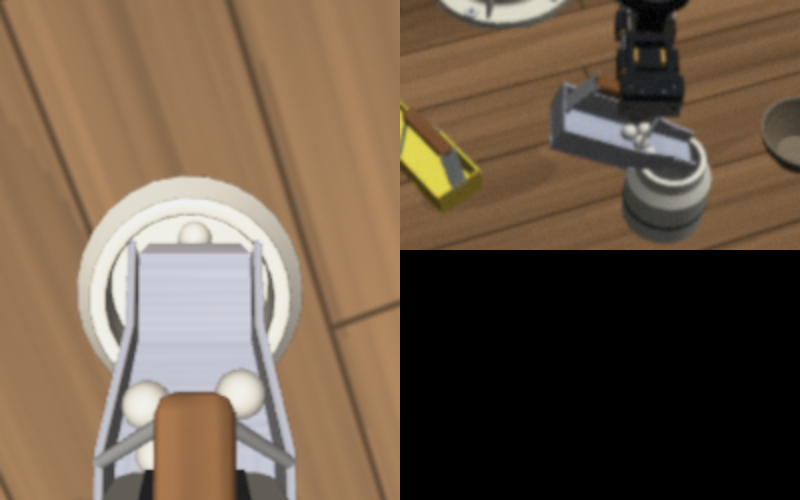

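```bash
python3 - <<'E'
from h import *
import pickle
for n,z,l,h in(('15',[(112,285),(270,285),(190,214),(133,240),(248,240)],122,197),):
    i,s=pickle.load(open(f'w{n}.pkl','rb'))
    mouth(i,s,z,2,[180,0]); pitch(l,h,i,s)
E
```

```text
mouth along,left [54.3  0.3] r 33.9 world [0.5268 0.0653]
grip x mm -7.4 pitch deg 22.0 8.077935669463161e-28
```

jog_arm --increments '[0,0,0,0,0,0,3,0,-1,0,0,6,0,-2,0,0,9,0,-3,0,0,12,0,-4,0,0,15,0,-5,0,0,17,0,-6,0,0,18,0,-6,0]' --grip_force 15

```text
time_s: 15.0
eef_pos: [0.5147, 0.0316, 0.2456]
orientation: [3.131, 0.006, 1.216]
ft_force: [-4.9, -1.9, -0.8]
width: 0.0221
```

```bash
python3 look.py 16
```

```text
t 15.0 pos [0.5147 0.0316 0.2456] rpy [3.1312 0.006  1.2163] delta mm [-98.4  -3.1  38.1] turn 0.003 w 0.0221 F [-4.88 -1.94 -0.8 ] q6 0.42
```

View pics/l16.png

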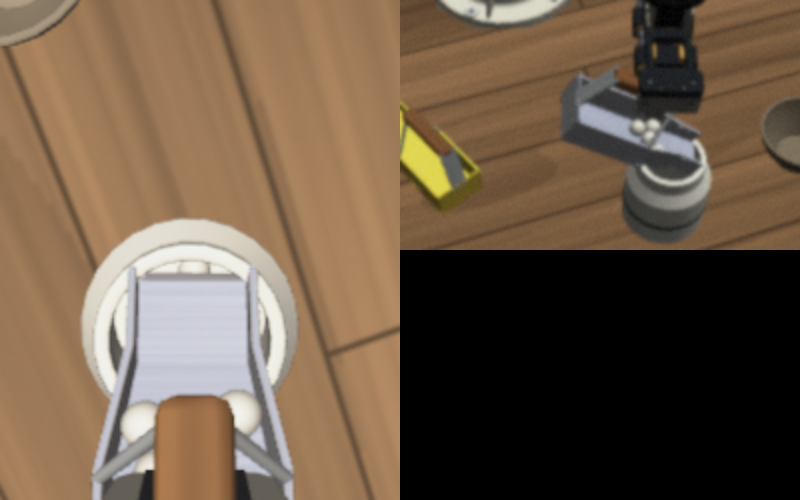

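```bash
sed -i 's/def pitch(v_lip,v_hand,info,s):/def pitch(v_lip,v_hand,info,s,P=(.111,.0015)):/; s/for (x,z) in((.111,.0015),(.030,.099))/for (x,z) in(P,(.030,.099))/' h.py
python3 - <<'E'
from h import *
import pickle
for n,z,l,h in(('15',[(112,285),(270,285),(190,214),(133,240),(248,240)],125.5,197),('16',[(110,325),(270,325),(190,258),(133,275),(246,275)],138,198.5)):
    i,s=pickle.load(open(f'w{n}.pkl','rb'))
    mouth(i,s,z,2,[180,0]); pitch(l,h,i,s,(.102,.012))
E
```

```text
mouth along,left [54.3  0.3] r 33.9 world [0.5268 0.0653]
grip x mm -7.4 pitch deg 21.3 0.0
mouth along,left [35.9  0.7] r 36.1 world [0.5265 0.0655]
grip x mm -6.4 pitch deg 26.0 0.0
```

Tilt 26°, jar not moved, balls still holding. The lip is only about 13 mm deep, so before the balls roll I'll grip firmly, back off and sink it to about 25 mm.

jog_arm --increments '[0,0,0,0,0,0,-5,0,2,0,0,-10,0,5,0,0,-12,0,9,0,0,-12,0,12,0,0,-12,0,12,0]' --grip_force 30

```text
time_s: 15.6
eef_pos: [0.5103, 0.0199, 0.2327]
orientation: [3.132, 0.006, 1.216]
ft_force: [-0.6, 0.1, -3.3]
width: 0.0218
```

```bash
python3 look.py 17
```

```text
t 15.6 pos [0.5103 0.0199 0.2327] rpy [3.132  0.0061 1.2156] delta mm [-86.   -2.8  25.2] turn 0.003 w 0.0218 F [-0.59  0.08 -3.33] q6 0.4
```

View pics/l17.png

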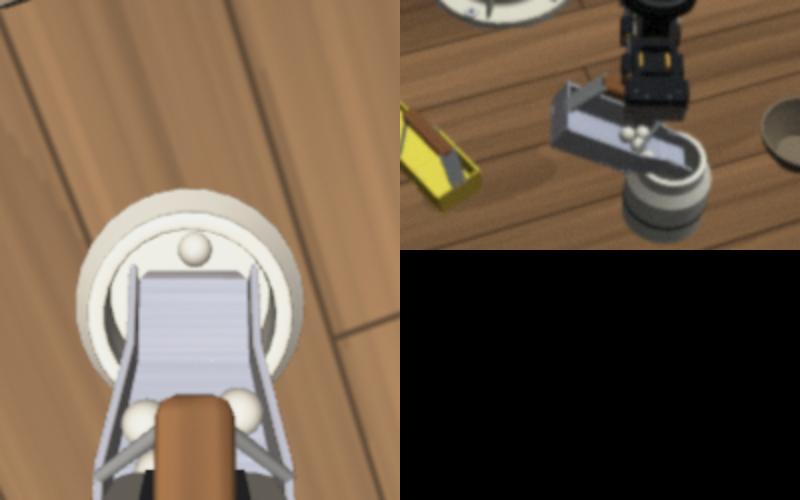

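jog_arm --increments '[0,3,0,0,0,0,7,0,-2,0,0,11,0,-4,0,0,15,0,-7,0,0,18,0,-9,0,0,21,0,-10,0,0,24,0,-11,0,0,27,0,-12,0]' --grip_force 15

```text
time_s: 16.37
eef_pos: [0.5199, 0.0457, 0.2454]
orientation: [3.131, 0.006, 1.216]
ft_force: [-3.3, -2.5, -0.2]
width: 0.0217
```

```bash
python3 look.py 18
```

```text
t 16.37 pos [0.5199 0.0457 0.2454] rpy [3.1314 0.0062 1.2161] delta mm [-113.5   -3.1   38.1] turn 0.003 w 0.0217 F [-3.34 -2.48 -0.15] q6 0.45
```

View pics/l18.png

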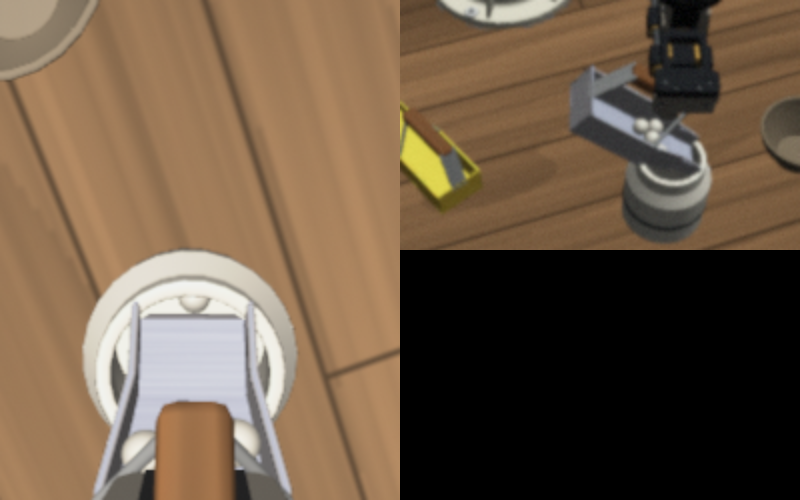

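```bash
python3 - <<'E'
from h import *
import pickle
for n,z,l,h in(('17',[(110,295),(272,295),(190,229),(133,250),(248,250)],138,198.5),('18',[(115,350),(266,350),(190,294),(133,310),(246,310)],158.5,201.5)):
    i,s=pickle.load(open(f'w{n}.pkl','rb'))
    mouth(i,s,z,2,[180,0]); pitch(l,h,i,s,(.102,.012))
E
```

```text
mouth along,left [48.1  0.3] r 34.7 world [0.5267 0.0651]
grip x mm -6.4 pitch deg 26.0 0.0
mouth along,left [22.   0.6] r 35.2 world [0.5269 0.0665]
grip x mm -4.8 pitch deg 34.1 3.2311742677852644e-27
```

Tilt 34°, lip about 21 mm deep, jar moved only 2–3 mm. Continuing to about 45°.

jog_arm --increments '[0,3,0,0,0,0,6,0,-1,0,0,9,0,-1,0,0,12,0,-2,0,0,15,0,-2,0,0,18,0,-2,0,0,18,0,-2,0]'

```text
time_s: 17.05
eef_pos: [0.5272, 0.0631, 0.2487]
orientation: [3.129, 0.005, 1.216]
ft_force: [-5.5, -3.8, 10.7]
width: 0.0217
```

```bash
python3 look.py 19
```

```text
t 17.05 pos [0.5272 0.0631 0.2487] rpy [3.1292 0.005  1.2164] delta mm [-132.3   -4.1   41.3] turn 0.003 w 0.0217 F [-5.52 -3.79 10.71] q6 0.48
```

View pics/l19.png

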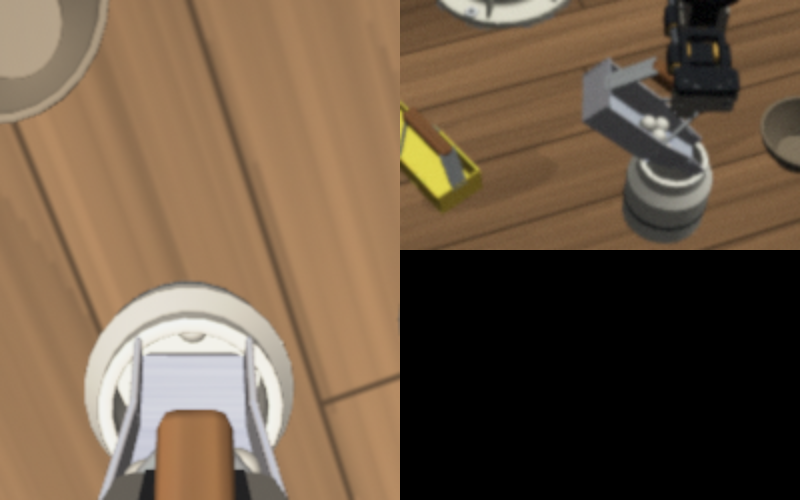

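```bash
python3 - <<'E'
from h import *
import pickle
for n,z,l,h in(('19',[(115,390),(267,390),(190,332),(135,348),(246,348)],177,205.5),):
    i,s=pickle.load(open(f'w{n}.pkl','rb'))
    mouth(i,s,z,2,[180,0]); pitch(l,h,i,s,(.102,.012))
t=cv2.imread('pics/l19.png')[20:250,560:780]
cv2.imwrite('pics/c19.png',cv2.resize(t,None,fx=2.5,fy=2.5,interpolation=cv2.INTER_CUBIC))
E
```

```text
mouth along,left [3.9 0.1] r 36.2 world [0.5285 0.0667]
grip x mm -3.0 pitch deg 41.4 4.0389678347315804e-28
```

View pics/c19.png

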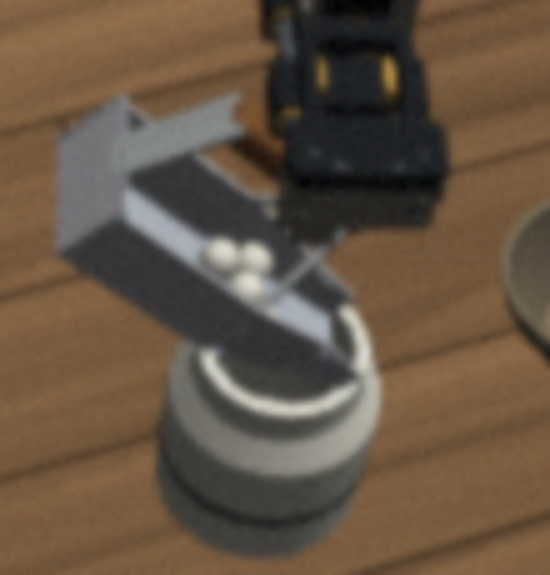

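Tilt is 41° with the lip about 21 mm deep, but the four balls look arched where the scoop narrows. I'll grip firmly, back off from the far wall, sink slightly and shake.

jog_arm --increments '[0,0,0,-1,0,0,-4,0,0,0,0,-8,0,2,0,0,-9,0,4,0,0,-9,3,4,0,0,-9,-3,4,0,0,-9,3,4,0,0,-9,0,4,0]' --grip_force 40

```text
time_s: 17.82
eef_pos: [0.5244, 0.0542, 0.2445]
orientation: [3.129, 0.005, 1.217]
ft_force: [-4.3, -3.0, -1.5]
width: 0.0219
```

```bash
python3 look.py 20
```

```text
t 17.82 pos [0.5244 0.0542 0.2445] rpy [3.1295 0.0054 1.2165] delta mm [-123.    -4.5   37.1] turn 0.004 w 0.0219 F [-4.28 -3.03 -1.51] q6 0.47
```

View pics/l20.png

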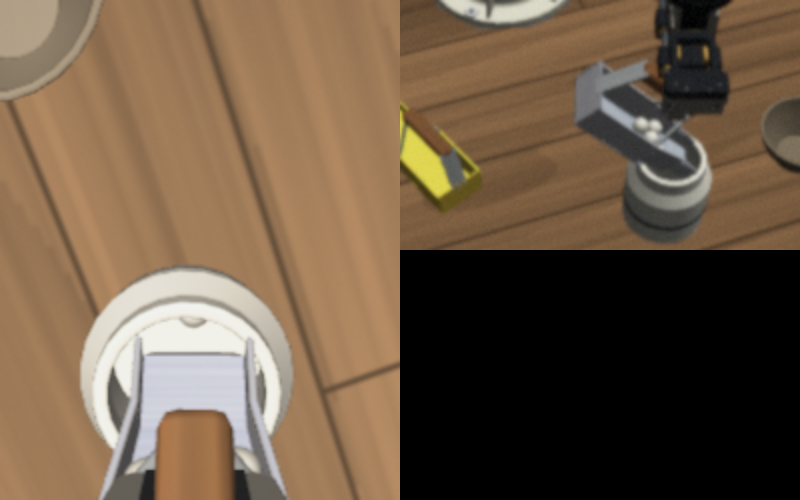

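jog_arm --increments '[0,-8,0,4,0,0,4,0,-2,0,0,-8,4,4,0,0,4,-4,-2,0,0,-8,4,4,0,0,4,-4,-2,0,0,-4,0,2,0,0,-4,0,2,0]'

```text
time_s: 18.58
eef_pos: [0.5229, 0.0495, 0.2422]
orientation: [3.128, 0.006, 1.217]
ft_force: [-0.4, 0.5, -2.2]
width: 0.0218
```

```bash
python3 look.py 21
```

```text
t 18.58 pos [0.5229 0.0495 0.2422] rpy [3.1281 0.0056 1.2172] delta mm [-118.1   -4.8   34.8] turn 0.004 w 0.0218 F [-0.38  0.55 -2.21] q6 0.46
```

View pics/l21.png

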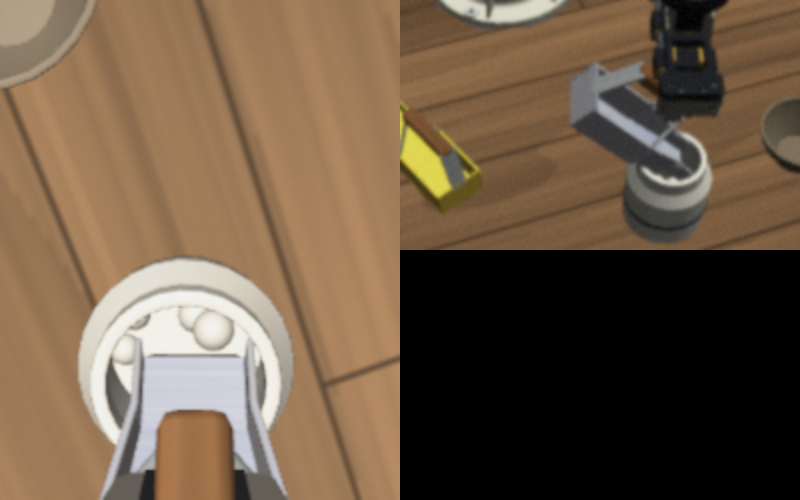

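The scene view shows the scoop empty, with balls visible in the jar. I'll let them settle, check with an enlarged crop, then lift out.

jog_arm --increments '[0,0,0,0,0,0,0,0,0,0,0,0,0,0,0,0,0,0,0,0]'

```text
time_s: 19.02
eef_pos: [0.523, 0.05, 0.2424]
orientation: [3.129, 0.005, 1.216]
ft_force: [-0.1, 0.3, -3.1]
width: 0.0215
```

jog_arm --increments '[0,0,0,-3,0,0,0,0,-10,0,0,0,0,-20,0,0,0,0,-32,0,0,0,0,-44,0,0,0,0,-54,0,0,0,0,-60,0,0,0,0,-60,0]'

```text
time_s: 19.68
eef_pos: [0.5231, 0.0507, 0.3043]
orientation: [3.126, 0.004, 1.216]
ft_force: [0.8, 0.8, -3.4]
width: 0.0213
```

```bash
python3 - <<'E'
from h import *
delta([.4779,-.060,.208],1.213)
w=manip.camera('wrist');t=manip.camera('scene')
a=cv2.resize(w[90:250,200:360,::-1],(400,400),interpolation=cv2.INTER_CUBIC);b=cv2.resize(t[110:220,280:390,::-1],(400,400),interpolation=cv2.INTER_CUBIC)
cv2.imwrite('pics/l22.png',np.hstack([a,b]))
E
```

```text
t 19.68 pos [0.5231 0.0507 0.3043] rpy [3.126  0.0038 1.2161] delta mm [-119.1   -5.4   96.7] turn 0.003 w 0.0213 F [ 0.78  0.8  -3.42] q6 0.46
```

View pics/l22.png

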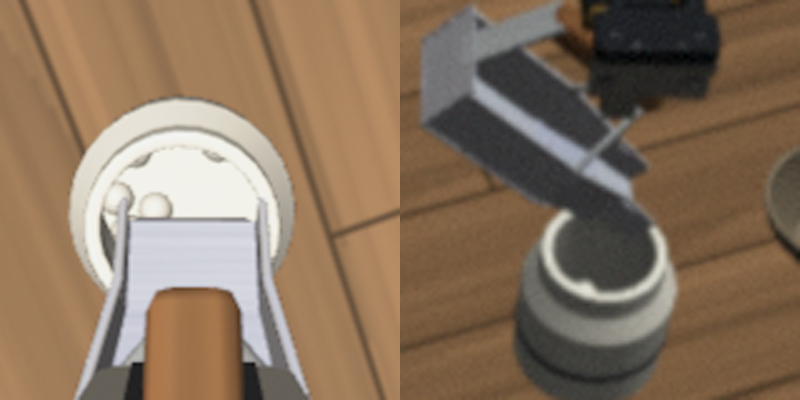

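jog_arm --increments '[0,-8,3,0,0,0,-25,10,0,0,0,-50,20,0,0,0,-80,31,0,0,0,-110,43,0,0,0,-140,55,0,0,0,-170,67,0,0,0,-200,79,0,0]'

```text
time_s: 20.45
eef_pos: [0.5261, -0.1664, 0.3038]
orientation: [3.13, 0.005, 1.216]
ft_force: [0.3, -0.2, -2.9]
width: 0.0217
```

```bash
python3 - <<'E'
from h import *
delta([.53,-.28,.304],1.213)
t=manip.camera('top')
cv2.imwrite('pics/t23.png',np.hstack([cv2.resize(t[190:250,180:250,::-1],(467,400),interpolation=cv2.INTER_CUBIC)]))
t=manip.camera('scene')
cv2.imwrite('pics/s23.png',t[:,:,::-1])
E
```

```text
t 20.45 pos [ 0.5261 -0.1664  0.3038] rpy [3.1296 0.0052 1.2161] delta mm [-105.2   43.1    0.8] turn 0.003 w 0.0217 F [ 0.31 -0.23 -2.85] q6 0.05
```

View pics/t23.png

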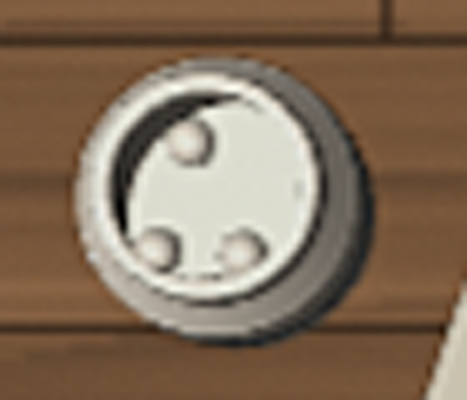

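View pics/s23.png

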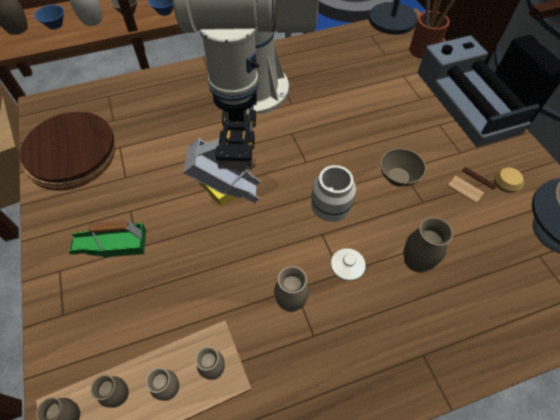

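```bash
python3 - <<'E'
from h import *
a=cv2.imread('pics/s23.png')
cv2.imwrite('pics/c23.png',np.hstack([cv2.resize(a[120:210,170:270],None,fx=4,fy=4,interpolation=cv2.INTER_CUBIC),cv2.resize(a[150:240,290:380],None,fx=4,fy=4,interpolation=cv2.INTER_CUBIC)]))
E
```

```text
(no output)
```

View pics/c23.png

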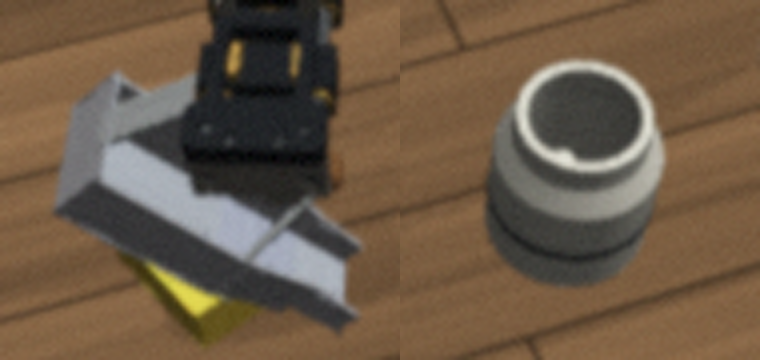

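The scoop is empty and no ball is on the bench; some jar balls are hidden by the shoulder. Continuing to the set-down spot.

jog_arm --increments '[0,-30,12,0,0,0,-55,22,5,0,0,-75,31,20,0,0,-90,37,45,0,0,-98,41,75,0,0,-102,43,105,0,0,-104,43,130,0,0,-105,43,140,0]'

```text
time_s: 21.22
eef_pos: [0.5286, -0.2828, 0.1606]
orientation: [3.135, 0.006, 1.212]
ft_force: [-0.3, 0.5, -3.1]
width: 0.022
```

```bash
python3 look.py 24;  python3 - <<'E'
from h import *
t=manip.camera('scene')
cv2.imwrite('pics/s24.png',cv2.resize(t[150:290,80:300,::-1],None,fx=3.5,fy=3.5))
E
```

```text
t 21.22 pos [ 0.5286 -0.2828  0.1606] rpy [3.1353 0.0059 1.2122] delta mm [ 190.6 -125.3  -49.3] turn -0.001 w 0.022 F [-0.32  0.47 -3.08] q6 -0.13
```

View pics/s24.png

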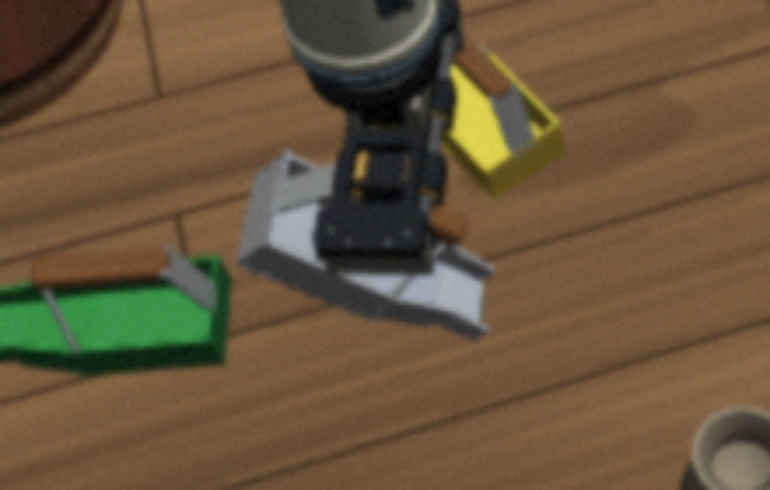

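jog_arm --increments '[0,10,0,0,0,0,28,0,2,0,0,46,0,5,0,0,60,0,8,0,0,68,0,11,0,0,70,0,13,0,0,70,0,14,0]' --grip_force 25

```text
time_s: 21.95
eef_pos: [0.5557, -0.2173, 0.1504]
orientation: [3.13, 0.007, 1.214]
ft_force: [-0.1, -0.6, -2.2]
width: 0.0216
```

jog_arm --increments '[0,0,0,1,0,0,-3,0,3,0,0,-8,0,5,0,0,-14,0,8,0,0,-20,0,10,0,0,-26,0,12,0,0,-33,0,15,0,0,-40,0,18,0]' --grip_force 10

```text
time_s: 22.62
eef_pos: [0.542, -0.2571, 0.1337]
orientation: [3.128, 0.008, 1.214]
ft_force: [-2.3, -2.8, 6.2]
width: 0.022
```

```bash
python3 look.py 25;  python3 - <<'E'
from h import *
t=manip.camera('scene')
cv2.imwrite('pics/s25.png',cv2.resize(t[150:290,80:300,::-1],None,fx=3.5,fy=3.5))
E
```

```text
t 22.62 pos [ 0.542  -0.2571  0.1337] rpy [3.1283 0.0079 1.2138] delta mm [ 161.7 -127.9  -77.3] turn 0.001 w 0.022 F [-2.33 -2.8   6.22] q6 -0.08
```

View pics/s25.png

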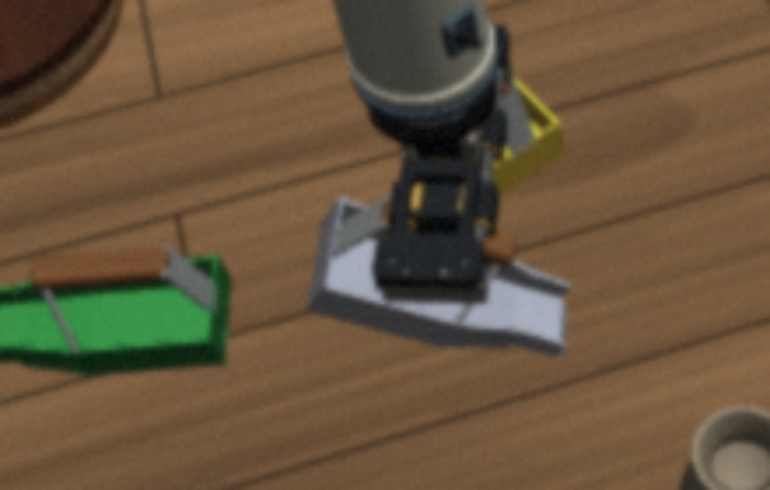

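View pics/l25.png

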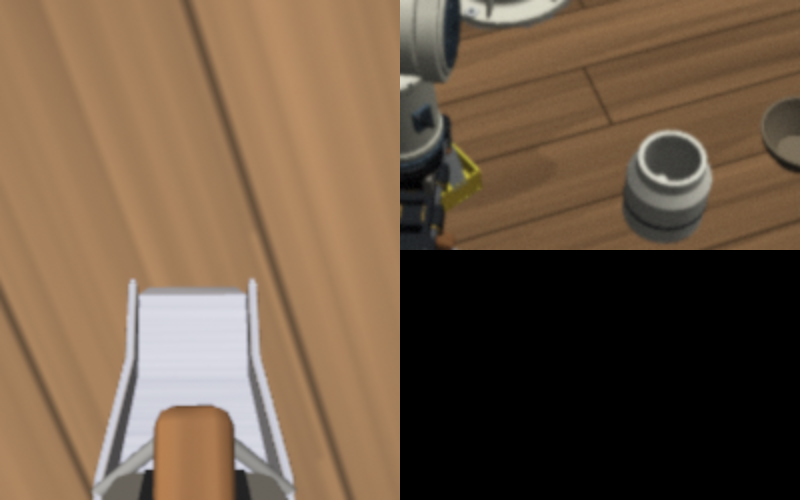

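jog_arm --increments '[0,-3,0,3,0,0,-7,0,6,0,0,-11,0,9,0,0,-16,0,12,0,0,-20,0,15,0,0,-25,0,18,0,0,-29,0,21,0,0,-32,0,24,0]'

```text
time_s: 23.43
eef_pos: [0.5304, -0.2886, 0.1093]
orientation: [3.129, 0.008, 1.212]
ft_force: [0.2, 0.3, -0.9]
width: 0.0219
```

jog_arm --increments '[0,-2,0,2,0,0,-4,0,4,0,0,-6,0,6,0,0,-8,0,8,0,0,-10,0,10,0,0,-10,0,12,0,0,-10,0,12,0]'

```text
time_s: 24.02
eef_pos: [0.5268, -0.298, 0.0969]
orientation: [3.129, 0.008, 1.212]
ft_force: [-0.4, -0.1, -2.1]
width: 0.0219
```

```bash
python3 look.py 26;  python3 - <<'E'
from h import *
t=manip.camera('scene')
cv2.imwrite('pics/s26.png',cv2.resize(t[150:290,80:300,::-1],None,fx=3.5,fy=3.5))
E
```

```text
t 24.02 pos [ 0.5268 -0.298   0.0969] rpy [3.1292 0.008  1.2122] delta mm [ 204.8 -127.9 -114.3] turn -0.001 w 0.0219 F [-0.39 -0.12 -2.14] q6 -0.15
```

View pics/s26.png

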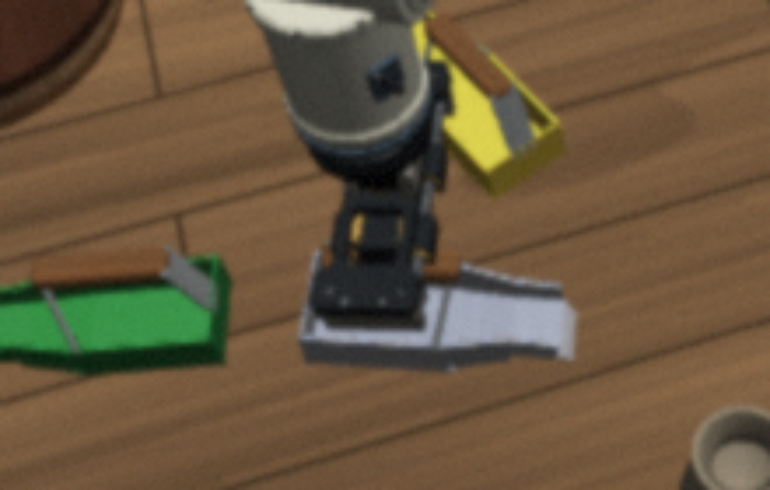

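View pics/l26.png

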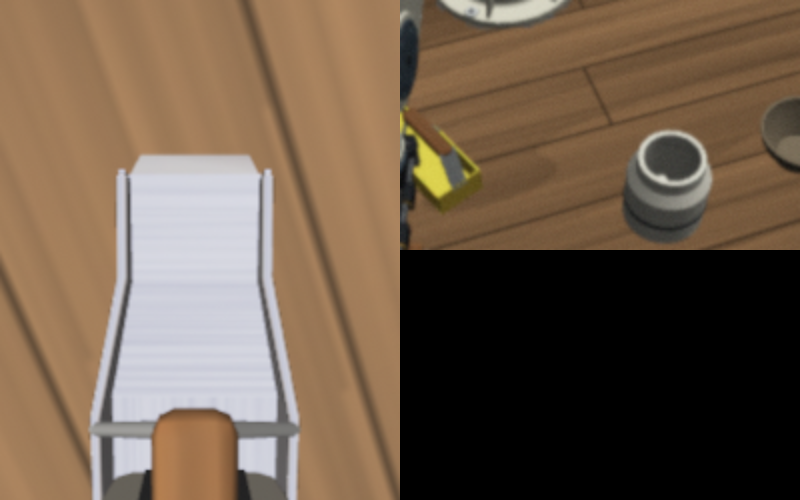

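jog_arm --increments '[0,0,0,1,0,0,0,0,2,0,0,0,0,3,0,0,0,0,4,0,0,0,0,5,0,0,0,0,5,0]'

```text
time_s: 24.67
eef_pos: [0.5269, -0.2979, 0.0921]
orientation: [3.129, 0.008, 1.212]
ft_force: [0.4, -0.9, -1.2]
width: 0.022
```

```bash
python3 look.py 27;  python3 - <<'E'
from h import *
import pickle
i,s=pickle.load(open('w27.pkl','rb'))
im=cv2.imread('pics/l27.png');cv2.imwrite('pics/c27.png',im[100:500,:400])
E
```

```text
t 24.67 pos [ 0.5269 -0.2979  0.0921] rpy [3.1291 0.008  1.2123] delta mm [ 204.7 -127.9 -119.2] turn -0.001 w 0.022 F [ 0.41 -0.93 -1.25] q6 -0.15
```

View pics/l27.png

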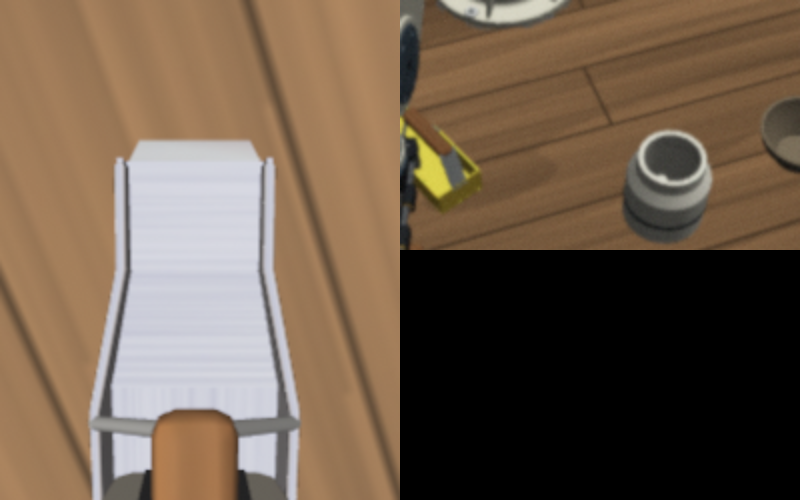

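```bash
python3 - <<'E'
from h import *
import pickle
for n,l,h in(('26',78,204.5),('27',70.5,204.5)):
    i,s=pickle.load(open(f'w{n}.pkl','rb')); pitch(l,h,i,s)
E
```

```text
grip x mm -6.3 pitch deg 5.2 6.866245319043687e-27
grip x mm -7.0 pitch deg 2.9 3.2311742677852644e-26
```

jog_arm --increments '[0,0,0,1,0,0,0,0,2,0,0,0,0,3,0,0,0,0,4,0,0,0,0,5,0,0,0,0,5,0]' --grip_force 6

```text
time_s: 25.27
eef_pos: [0.5277, -0.2987, 0.088]
orientation: [3.127, 0.009, 1.212]
ft_force: [-0.1, -2.1, 4.2]
width: 0.0219
```

```bash
python3 look.py 28
```

```text
t 25.27 pos [ 0.5277 -0.2987  0.088 ] rpy [3.1272 0.0087 1.2125] delta mm [ 205.  -128.6 -123.7] turn -0.001 w 0.0219 F [-0.14 -2.1   4.17] q6 -0.15
```

View pics/l28.png

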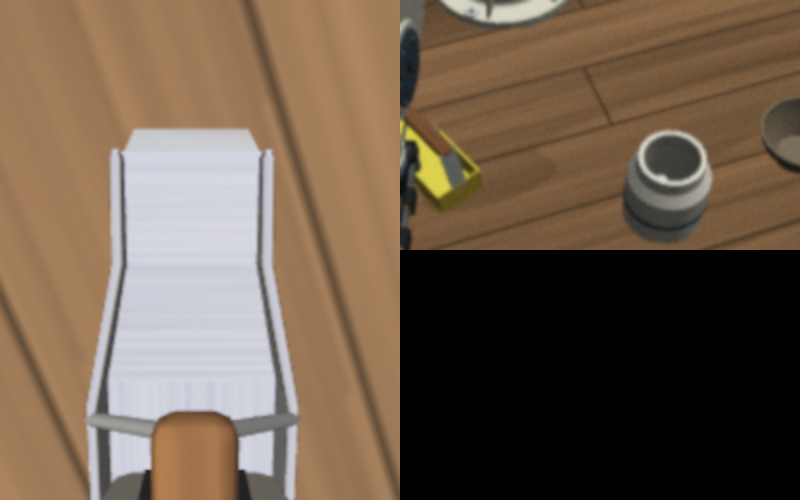

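It's seated on the bench (+4 N). Releasing and rising straight up.

jog_arm --increments '[0.26,0,0,-1,0,0.3,0,0,-1,0,0.36,0,0,-1,0,0.45,0,0,-1,0,0.55,0,0,-1,0,0.6,0,0,-1,0,0.6,0,0,-1,0,0.6,0,0,-1,0]'

```text
time_s: 26.03
eef_pos: [0.5277, -0.2986, 0.0889]
orientation: [3.127, 0.009, 1.212]
ft_force: [0.0, 0.6, 0.1]
width: 0.0552
```

jog_arm --increments '[0.6,0,0,-5,0,0.6,0,0,-20,0,0.6,0,0,-45,0,0.6,0,0,-80,0,0.6,0,0,-120,0,0.6,0,0,-150,0,0.6,0,0,-170,0,0.6,0,0,-175,0]'

```text
time_s: 26.7
eef_pos: [0.5274, -0.2971, 0.2686]
orientation: [3.121, 0.01, 1.212]
ft_force: [0.3, -0.1, -0.2]
width: 0.0551
```

```bash
python3 look.py 29;  python3 - <<'E'
from h import *
t=manip.camera('scene');p=manip.camera('top')
cv2.imwrite('pics/s29.png',t[:,:,::-1])
cv2.imwrite('pics/t29.png',np.hstack([cv2.resize(p[190:250,180:250,::-1],(467,400),interpolation=cv2.INTER_CUBIC)]))
E
```

```text
t 26.7 pos [ 0.5274 -0.2971  0.2686] rpy [3.1208 0.0095 1.2124] delta mm [ 205.3 -130.7   56. ] turn -0.001 w 0.0551 F [ 0.27 -0.06 -0.16] q6 -0.15
```

View pics/s29.png

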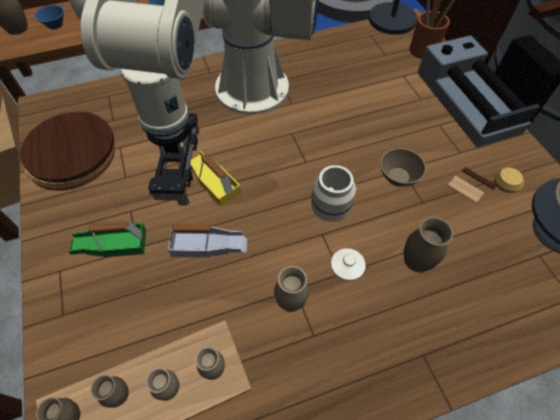

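View pics/l29.png

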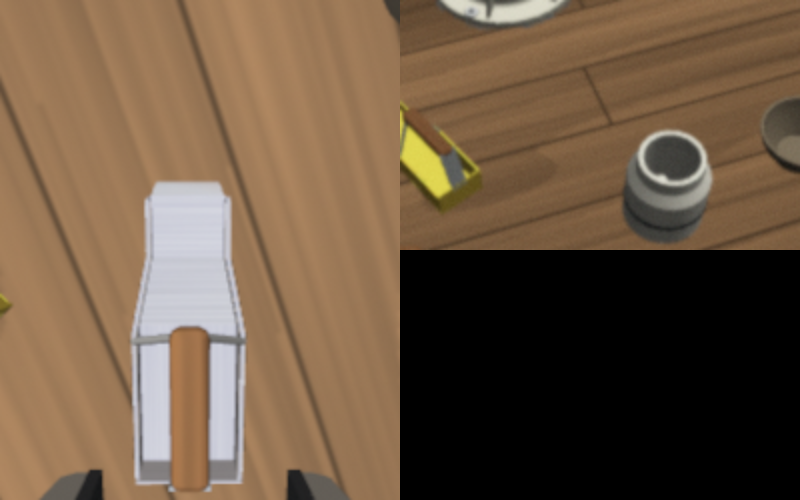

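The scoop lies empty and flat, with nothing else disturbed. There's time to count the balls from above the jar.

jog_arm --increments '[0.6,220,-125,-70,0,0.6,220,-125,-70,0,0.6,220,-125,-70,0,0.6,220,-125,-70,0,0.6,220,-125,-70,0,0.6,220,-125,-70,0,0.6,220,-125,-70,0,0.6,220,-125,-70,0]'

```text
time_s: 27.57
eef_pos: [0.484, -0.0427, 0.3284]
orientation: [3.131, 0.008, 1.216]
ft_force: [-0.6, 0.3, 0.0]
width: 0.0552
```

```bash
python3 - <<'E'
from h import *
delta([.5,-.03,.34])
w=manip.camera('wrist')
cv2.imwrite('pics/w30.png',w[:,:,::-1])
E
```

```text
t 27.57 pos [ 0.484  -0.0427  0.3284] rpy [3.1305 0.008  1.2159] delta mm [ 17.4  10.8 -11.6] turn 0 w 0.0552 F [-0.61  0.3   0.04] q6 0.27
```

View pics/w30.png

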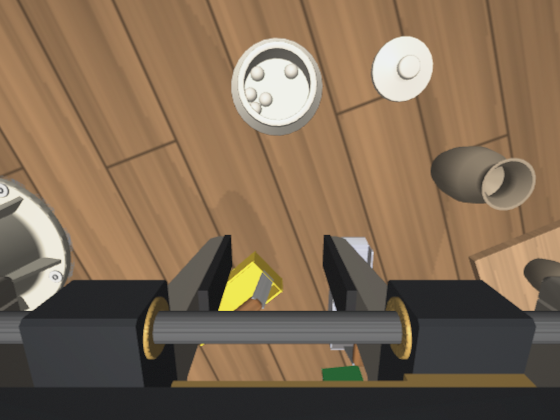

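View pics/t29.png

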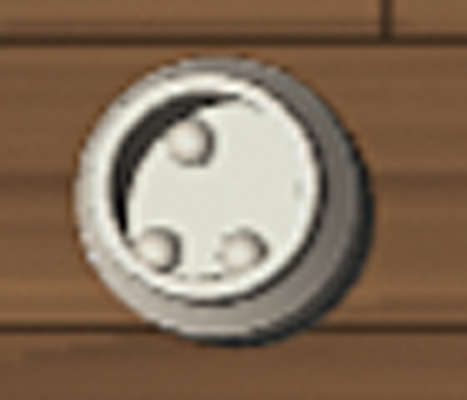

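All five balls are visible in the jar at (257,73), (291,71), (250,95), (265,99) and (256,108). Handing in after letting the arm settle.

jog_arm --increments '[0.6,0,0,-10,0,0.6,0,0,-10,0,0.6,0,0,-10,0,0.6,0,0,-10,0]'

```text
time_s: 27.95
eef_pos: [0.4842, -0.0452, 0.3376]
orientation: [3.131, 0.009, 1.214]
ft_force: [0.1, -0.2, -0.3]
width: 0.0553
```

```bash
python3 -c "
from rig import manip
print(manip.hand_in())"
```

```text
the job is handed in; nothing more can be done
None
```

The job is done and handed in at about 28 s. All five balls are in the jar, and the empty scoop lies flat on the bench.

- **How it went:** I carried the scoop level and set its lip about 9 mm inside the mouth. Then I tipped it by letting it pivot in a light grip, with the lip pressed on the far inner wall. It reached about 41°, and a short shake freed the last four balls. I set the scoop down by letting it turn level on its lip.
- **Final checks:** The last wrist picture shows all five balls in the jar. The last scene picture shows the scoop empty and flat, and the jar, lid, bowl and vases look undisturbed. The gripper is well clear of everything.
- **What went less smoothly:**
  - The spout wedged on the near rim once, pressing back with about 14 N.
  - The scoop slid about 20 mm along the handle in the grip.
  - The first ball was briefly caught between the lip and the far wall.
- **Where measurements disagreed:** The jar's mouth measured about 4 mm from its place before tipping in the last reading during the pour, and about 8 mm in one passing reading (limit 40 mm). I did not measure it again after lifting out. The top camera showed only three balls, because the jar's shoulder hides the others.

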